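# Set up the slide carousel

## Robot

A 6-joint arm with a two-finger parallel gripper is mounted at the origin on the work surface. World frame = base frame: x ahead of the robot, y to its left, z up, the work surface at z = 0. Lengths are in m, angles in rad, forces in N, time in s.
With the tool pointing down it reaches from about 0.425 to 0.95 m from the base axis. Payload 14.7 kg.
Tool frame: the origin (TCP) lies midway between the tips of the shut fingers; the grasp point (between the pads) lies r.grasp_offset behind it (r.grasp_offset is the distance from the TCP to the grasp point, in m); z points along the fingers, x is the direction in which the jaws open and shut, and the axes are right-handed (so a half turn about z gives the same grasp; the last joint's range is limited). The gripper opens to 85 mm and grips with 20 to 120 N. Pads are 22 mm wide; open, the fingers measure 114 mm over their backs; the gripper's body (76 mm by 85 mm) begins 54 mm behind the grasp point. The pads swing forward as they close: fully open they stand 13 mm farther back than shut.
Start: joints at [1.122, 0.48, 1.596, -0, 1.065, -0.047], TCP at [0.254, 0.598, 0.231] pointing down, gripper open.
Joint ranges: [-2.75, 2.75], [-0.82, 2.05], [0.23, 2.67], [-1.56, 4.7], [0.09, 2.69], [-2.92, 2.92]. Speed limits (rad/s): [1.89, 1.89, 2.39, 3.01, 3.01, 3.01].

## Interface

Orientations are given as a unit quaternion [w, x, y, z].
In Python, from workcell import monitor, imaging, workorder, r gives the robot as it stands. The module is installed in compiled form; this text tells all that it offers.
- The arm moves only by the tool carry_out, never from a script. Its argument "targets" is text: rows parted by semicolons, each of 5 numbers parted by spaces: the finger opening in cm, from 0 to 8.54, then the shift along the tool's x, y, z in cm, then the turn about the tool's z in rad. A call has 1 to 12 rows; each row is the pose to reach, as a shift and turn from the pose commanded when the call began, along the tool's axes at that moment; what a row does not reach only later rows make up. A row lasts 1/10 s, in which the tool goes at most 50 mm and 8.59 degrees, less where a joint would pass 70% of its speed; a pose out of reach is approached as far as the arm can. A call with a gripper value outside its range is refused whole. The fingers move at their own pace and stop on an object; the grip force is fixed at half the most. Time passes only in rows, so rows that repeat a pose let the fingers close. It gives the time, the measured TCP pose, the force and the opening at its end, in the units of the state.
- monitor.get_state(): the state, without advancing time (a new reading comes with each control period).
- imaging.capture(name): name is "side" or "top"; returns the picture (384x512x3 uint8, blue, green, red); there is no depth.
- imaging.camera_params(name): a dict with "fx", "fy", "cx", "cy" (pixels), "eye" and "orientation" of the camera in the world. Camera axes: x right, y down, z forward; pixel columns grow to the right and rows downward; lengths in m; the calibration is good to about 2 mm. A picture is of the moment at which its call begins. camera_params takes no time and is no camera call.
- workorder.hand_in(): hands the job in, once; it reports no verdict.
The state is a dict: "t": time; "joint_pos": joint angles; "joint_velocities": joint speeds; "joint_torque": joint torques, N m; "eef_pos": TCP position; "eef_rot": TCP orientation; "ft_force": force on the tool from outside, world axes, zero at the start; "ft_torque": the same for the moment, N m; "width": finger opening in m.
Only numpy, scipy, OpenCV 4.12 (cv2) and the standard library are available. Lean on these libraries where they do the work, as an engineer would, in place of code of your own. Each camera call takes 0.05 s, during which the arm holds its last target. There are 200 camera calls.

## Task

Get the slide carousel ready on its drive: take the dust plug out of the spindle and put it in the steel tray, seat the carousel head fully home in the spindle with its slots over the two dogs, and swing the lock lever all the way over to its locked side. Only once it is locked, lift the slide baskets and hang every one of them by its bail on a hook of its own, hanging still and level. Leave the other things on the bench where they are.

Things in the scene. Friction and masses are not known exactly. Their poses are not given: they have to be found in the camera images.
- drive: fixed white drive unit, 140 x 130 x 60, with a low console on its -x side carrying the lock lever. Spindle nose in the middle, 58 across, rim 80 above the bench. Two dark dogs, 10 wide (y), 12 long (x), centred at x = +36 and -36, stand 9 above the rim. Origin: on the spindle axis at bench level, z up. Turns and changes place with the wash stand from start to start
- spindle_mouth (a point): centre of the spindle's mouth, at rim height (80 above the bench); conical bore below, 50 deep, mouth radius about 18; about 1.5 radial room round a seated shank
- head: loose steel carousel head, 0.75 kg. Origin: on its axis at the flange underside. Below: shank 45 long, diameter 34 tapering to 20. Flange 72 (x) x 76 (y) x 12, two slots 16 wide open to +x and -x (from 27 outward); fits dogs either way round. On a 22 mm mast a black grip block 26 x 26 (sides along x, y), 110 to 152 above origin; 4 hook arms below it. Starts shank down in a white stand 60 high
- plug: grey plastic dust plug, 80 g, in the spindle mouth at the start: cap disc 52 across x 8, peg 24 across x 25 below it, knob 24 across on top. Origin: centre of the cap's underside; knob from 8 to 42 above; z along the knob
- tray: fixed low steel tray 90 x 90 x 22 high, walls and floor 4 thick; origin: centre of its underside
- lock_lever (a joint): lock lever: 0 = unlocked, leaning 0.5 rad towards the drive's -y; 1.0 = locked, leaning 0.5 rad towards +y; hinge along the drive's x. Moves with under 1 N at the ball, stays where left
- lock_lever_tip (a point): centre of the lever's 26 mm black ball, 90 from its hinge; the hinge is 150 from the spindle axis towards the drive's -x, 42 above the bench
- basket1: slide basket 1 (may be absent): open steel box 50 (x) x 64 (y) x 44 high with glass slides, 84-156 g. A rigid 8 mm rod bail rises from its short walls (y = +-30) to a crossbar along y, centre line 100 above the underside. On the crossbar's middle a white grip tab 22 (x) x 12 (y), from 102 to 144 above the underside. Origin: centre of the underside
- basket2: slide basket 2 (may be absent): open steel box 50 (x) x 64 (y) x 44 high with glass slides, 84-156 g. A rigid 8 mm rod bail rises from its short walls (y = +-30) to a crossbar along y, centre line 100 above the underside. On the crossbar's middle a white grip tab 22 (x) x 12 (y), from 102 to 144 above the underside. Origin: centre of the underside
- basket3: slide basket 3 (may be absent): open steel box 50 (x) x 64 (y) x 44 high with glass slides, 84-156 g. A rigid 8 mm rod bail rises from its short walls (y = +-30) to a crossbar along y, centre line 100 above the underside. On the crossbar's middle a white grip tab 22 (x) x 12 (y), from 102 to 144 above the underside. Origin: centre of the underside
- basket4: slide basket 4 (may be absent): open steel box 50 (x) x 64 (y) x 44 high with glass slides, 84-156 g. A rigid 8 mm rod bail rises from its short walls (y = +-30) to a crossbar along y, centre line 100 above the underside. On the crossbar's middle a white grip tab 22 (x) x 12 (y), from 102 to 144 above the underside. Origin: centre of the underside
- bar1 (a point): centre of the crossbar of basket 1, 100 above its underside
- bar2 (a point): centre of the crossbar of basket 2, 100 above its underside
- bar3 (a point): centre of the crossbar of basket 3, 100 above its underside
- bar4 (a point): centre of the crossbar of basket 4, 100 above its underside
- hook1 (a point): where a hung crossbar's middle lies on the head's hook arm 1: 83 from the head's axis at 45 degrees from its x, 99.7 above its origin. The arm (8 mm rod, outward from the mast at height 98) dips to a V here and turns up to a tip 104 from the axis, its top 121 high. A hung basket has its y across the arm, its x along it
- hook2 (a point): where a hung crossbar's middle lies on the head's hook arm 2: 83 from the head's axis at 135 degrees from its x, 99.7 above its origin. The arm (8 mm rod, outward from the mast at height 98) dips to a V here and turns up to a tip 104 from the axis, its top 121 high. A hung basket has its y across the arm, its x along it
- hook3 (a point): where a hung crossbar's middle lies on the head's hook arm 3: 83 from the head's axis at 225 degrees from its x, 99.7 above its origin. The arm (8 mm rod, outward from the mast at height 98) dips to a V here and turns up to a tip 104 from the axis, its top 121 high. A hung basket has its y across the arm, its x along it
- hook4 (a point): where a hung crossbar's middle lies on the head's hook arm 4: 83 from the head's axis at 315 degrees from its x, 99.7 above its origin. The arm (8 mm rod, outward from the mast at height 98) dips to a V here and turns up to a tip 104 from the axis, its top 121 high. A hung basket has its y across the arm, its x along it
- vial: small amber jar 36 across, 65 high, among the baskets; bystander
- wellplate: flat clear multi-well plate 127 x 85 x 20; bystander
- flask: flat lying culture flask 110 x 75 x 34 with cap; bystander
- beaker: glass beaker 70 across, 85 high; bystander
- medium: bottle 60 across, 120 high; bystander

How it is judged:
On the way, in this order (a step that is already met when the one before it is completed fails the run):
1. the dust plug lies released in the tray (x of plug in the frame of tray between -0.045 and 0.045 m and y of plug in the frame of tray between -0.045 and 0.045 m and z of plug in the frame of tray below 0.05 m and linear speed of plug below 0.03 m/s and contact force between the fingers and plug below 0.1 N), for 0.2 s.
2. the head is fully home in the spindle, slots over the dogs, let go (distance between head and spindle_mouth below 0.005 m and angle between head's own z axis and vertical below 0.08 rad and angle between the x axis of head and the x axis of drive, either way round below 0.15 rad and contact force between the fingers and head below 0.1 N), for 0.3 s.
3. the lock lever is over on its locked side with the head home (distance between head and spindle_mouth below 0.005 m and angle between head's own z axis and vertical below 0.08 rad and angle between the x axis of head and the x axis of drive, either way round below 0.15 rad and value of joint lock_lever above 0.85 rad), for 0.2 s.
At the end, for the whole second after the job is handed in: Plug at rest in the tray; head origin within 5 mm of the spindle mouth, tilt under 0.08 rad, slots within 0.15 rad of the dogs; lever over 0.85; every basket's crossbar middle within 14 mm of a hook point, tilt under 0.35 rad, slower than 0.05 m/s (all of step 3 and x of plug in the frame of tray between -0.045 and 0.045 m and y of plug in the frame of tray between -0.045 and 0.045 m and z of plug in the frame of tray below 0.05 m and linear speed of plug below 0.03 m/s and (distance between bar1 and hook1 below 0.014 m or distance between bar1 and hook2 below 0.014 m or distance between bar1 and hook3 below 0.014 m or distance between bar1 and hook4 below 0.014 m) and angle between each of basket1, basket2, basket3, basket4's own z axis and vertical below 0.35 rad and linear speed of each of basket1, basket2, basket3, basket4 below 0.05 m/s and (distance between bar2 and hook1 below 0.014 m or distance between bar2 and hook2 below 0.014 m or distance between bar2 and hook3 below 0.014 m or distance between bar2 and hook4 below 0.014 m) and (distance between bar3 and hook1 below 0.014 m or distance between bar3 and hook2 below 0.014 m or distance between bar3 and hook3 below 0.014 m or distance between bar3 and hook4 below 0.014 m) and (distance between bar4 and hook1 below 0.014 m or distance between bar4 and hook2 below 0.014 m or distance between bar4 and hook3 below 0.014 m or distance between bar4 and hook4 below 0.014 m)); the robot touches nothing.
It fails at once if a basket is lifted (over 70 mm) before the lever is locked (value of joint lock_lever below 0.8 rad and height (world z) of any of basket1, basket2, basket3, basket4 above 0.07 m).
It fails at once if another thing on the bench is shifted by more than 60 mm (distance of any of vial, wellplate, flask, beaker, medium from where it was at the start of the episode above 0.06 m).
Of basket1, basket2, basket3, basket4 only 3 to 4 are there at a start; the rules pass over those that are not, and their reading is None.
At some moment in a run one of basket1, basket2, basket3, basket4 may be knocked a few centimetres aside while the robot is not near it.
It also fails if it takes over 210 s, if anything falls off the work surface, if the arm or the gripper's body presses on something with over 40 N, if the wrist force passes 120 N, or if a joint passes its speed limit or range.

## Working session

There is one attempt and no reset: what is moved stays moved. The work goes in short steps, Python scripts to look and compute and a tool call to move; the robot and the scene stay as the last step left them, time stands still between calls to the robot, and variables do not carry over. Pictures are saved under pics/ and viewed, about 12 in all and at most 16, crops included, and the job is handed in when it is done.

Besides the shell and the picture viewer there is one more tool, called after "Request:" as name(argument=value, ...) on one line, values as JSON. carry_out: Moves the arm, as the interface text tells. Its arguments: {"type":"object","properties":{"targets":{"type":"string"}},"required":["targets"]}

```bash
mkdir -p pics; python3 - <<'E'
from workcell import monitor, imaging, workorder, r
import cv2
for n in("side","top"):
    im=imaging.capture(n); cv2.imwrite(f"pics/{n}0.png",im); print(n,imaging.camera_params(n))
    cv2.imwrite(f"pics/{n}0b.png",cv2.resize(im,(800,600),interpolation=cv2.INTER_CUBIC))
print(monitor.get_state(), r.grasp_offset)
E
```

```text
side {'fx': 397.1636132252876, 'fy': 397.1636132252876, 'cx': 261.4918860326539, 'cy': 195.31337037529212, 'eye': array([ 0.50427426, -0.88296124,  0.8751181 ]), 'orientation': array([-0.39805671,  0.91614635, -0.04188555,  0.0217329 ])}
top {'fx': 359.6214535706668, 'fy': 359.6214535706668, 'cx': 253.29784228970254, 'cy': 187.69781830915164, 'eye': array([ 0.44858844, -0.03307683,  1.11181344]), 'orientation': array([ 0.04526715, -0.69612275,  0.71438563, -0.05492874])}
{'t': 0.1, 'joint_pos': array([ 1.12241045e+00,  4.80743932e-01,  1.59678906e+00, -3.36707719e-05,
        1.06512116e+00, -4.66049096e-02]), 'joint_velocities': array([ 0.00032568, -0.00128266, -0.00166357, -0.00096463,  0.0009888 ,
       -0.0006787 ]), 'joint_torque': array([ 1.16174171e-03, -9.52276111e+01, -4.31037855e+01, -1.17263398e-04,
        5.26720847e-03, -1.41035591e-05]), 'eef_pos': array([0.2540242 , 0.59791364, 0.23076105]), 'eef_rot': array([ 2.84566963e-04,  8.33979221e-01,  5.51795594e-01, -4.48256154e-04]), 'ft_force': array([-0.34246963, -0.14381972, -0.50358373]), 'ft_torque': array([0.04479302, 0.00388641, 0.05411685]), 'width': 0.0852748123557308} 0.0187
```

View pics/top0b.png

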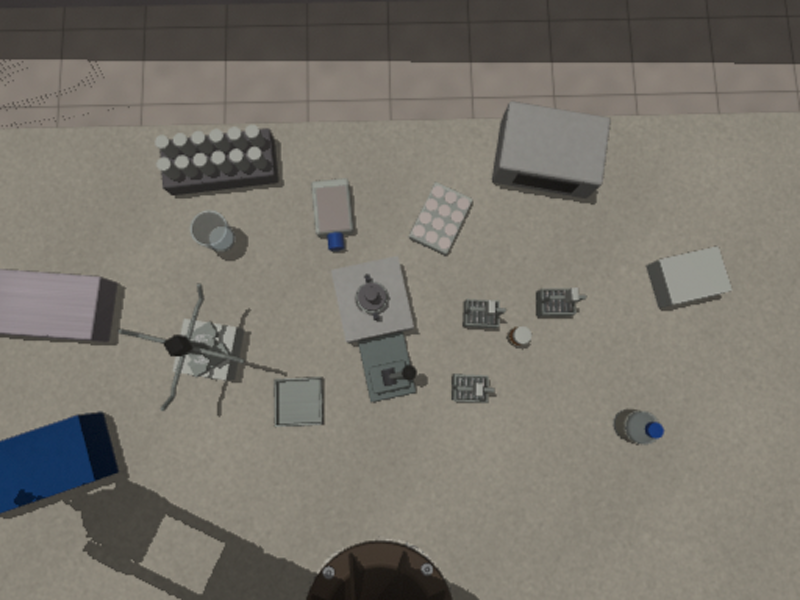

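View pics/side0b.png

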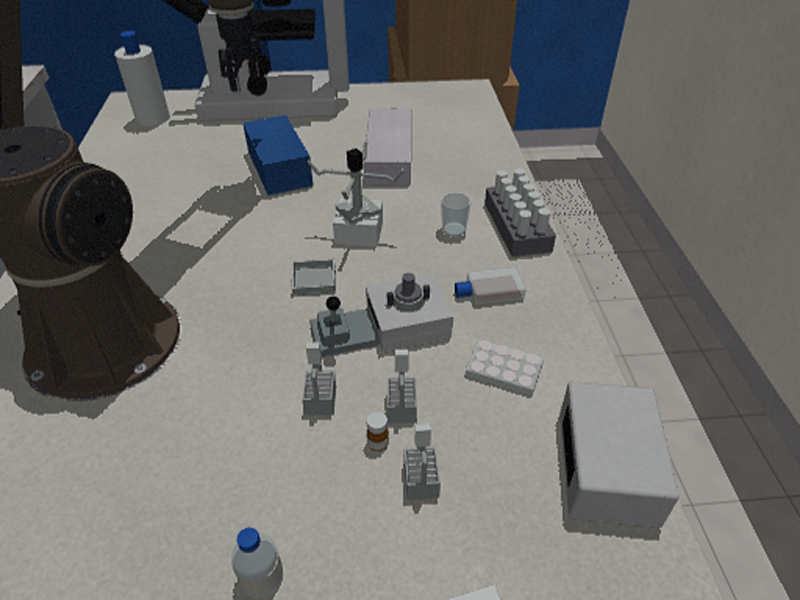

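The top view shows the plug in the drive at (372,297), the lever ball at (409,373), the tray at (299,401), the head's grip block at (178,346), three baskets and the vial at (521,337). The side view shows the same layout, with the tabs at (314,353), (402,358) and (422,435).

```bash
cat > h.py <<'E'
import numpy as np, cv2
from scipy.spatial.transform import Rotation as R
from workcell import monitor, imaging, workorder, r
P={n:imaging.camera_params(n) for n in("side","top")}
def rot(n): return R.from_quat(np.roll(P[n]["orientation"],-1)).as_matrix()
def ray(n,u,v):
    p=P[n]; d=rot(n)@np.array([(u-p["cx"])/p["fx"],(v-p["cy"])/p["fy"],1]); return p["eye"],d/np.linalg.norm(d)
def onz(n,u,v,z):
    e,d=ray(n,u,v); return e+d*(z-e[2])/d[2]
def tri(a,b):
    (e1,d1),(e2,d2)=ray("top",*a),ray("side",*b)
    s=np.linalg.lstsq(np.c_[d1,-d2],e2-e1,rcond=None)[0]; p,q=e1+s[0]*d1,e2+s[1]*d2
    return (p+q)/2,np.linalg.norm(p-q)
def proj(n,X):
    p=P[n]; c=rot(n).T@(np.asarray(X)-p["eye"]); return c[0]/c[2]*p["fx"]+p["cx"],c[1]/c[2]*p["fy"]+p["cy"]
def blob(im,u,v,w,lo,hi):
    "largest blob of grey value lo..hi in window; centroid"
    u,v=int(u),int(v); g=im[v-w:v+w+1,u-w:u+w+1].astype(int); m=((g.min(2)>=lo)&(g.max(2)<=hi)).astype(np.uint8)
    n,l,st,c=cv2.connectedComponentsWithStats(m)
    if n<2: return None
    k=1+np.argmax(st[1:,4]); return c[k][0]+u-w,c[k][1]+v-w,st[k,4]
def rows(wps):
    "wps: (open_cm, x,y,z of TCP, yaw of tool x in world or None)"
    s=monitor.get_state(); M=R.from_quat(np.roll(s["eef_rot"],-1)).as_matrix(); y0=np.arctan2(M[1,0],M[0,0])
    print("tcp",s["eef_pos"].round(4),"yaw",y0.round(3),"t",round(s["t"],2),"j6",s["joint_pos"][5].round(2))
    for o,x,y,z,yw in wps:
        d=M.T@(np.array([x,y,z])-s["eef_pos"])*100
        t=0 if yw is None else -((yw-y0+np.pi/2)%np.pi-np.pi/2)
        print(o,d.round(2),"turn",round(t,3),"dist",np.linalg.norm(d).round(1))
E
python3 - <<'E'
from h import *
T=cv2.imread("pics/top0.png");S=cv2.imread("pics/side0.png");k=.64
for nm,a,b,w,lo,hi in [("ball",(409,373),(333,303),8,0,45),("block",(178,346),(355,158),12,0,45),("tabA",(480,387),(314,353),8,0,0),]:
    if hi==0: continue
    A=blob(T,a[0]*k,a[1]*k,w,lo,hi);B=blob(S,b[0]*k,b[1]*k,w,lo,hi);print(nm,A,B, tri(A[:2],B[:2]) if A and B else "")
for nm,a,b in [("knobtop",(373,287),(408,276)),("tabA",(481,389),(314,353)),("tabB",(493,306),(402,358)),("tabC",(575,294),(422,435))]:
    print(nm,tri(np.array(a)*k,np.array(b)*k))
def crop(I,u,v,w,h,s):return cv2.resize(I[v-h:v+h,u-w:u+w],None,fx=s,fy=s,interpolation=cv2.INTER_CUBIC)
a=crop(T,130,222,60,48,5)[:, :]; cv2.imwrite("pics/c_head.png",a)
b=np.hstack([crop(T,244,215,40,48,6),crop(T,335,215,40,48,6)[:, :]])[:, :800] if 0 else crop(T,285,216,66,46,6); cv2.imwrite("pics/c_drive.png",b)
E
```

```text
ball (np.float64(261.31666666666666), np.float64(238.21666666666667), np.int32(60)) (np.float64(212.78688524590163), np.float64(193.8360655737705), np.int32(61)) (array([ 0.45037285, -0.06651103,  0.12621048]), np.float64(0.0005745759064388327))
block (np.float64(113.7939393939394), np.float64(221.15151515151516), np.int32(165)) (np.float64(226.656), np.float64(102.272), np.int32(125)) (array([0.50334652, 0.30800583, 0.19448524]), np.float64(0.0012517824318126257))
knobtop (array([ 0.59561668, -0.00866728,  0.13042322]), np.float64(0.010123096745228701))
tabA (array([ 0.4194426 , -0.19052767,  0.13243085]), np.float64(0.0026494277207248867))
tabB (array([ 0.56110335, -0.21787474,  0.13683473]), np.float64(0.0004834996309513417))
tabC (array([ 0.57812308, -0.36466066,  0.1333534 ]), np.float64(0.0015412172713238053))
```

View pics/c_head.png

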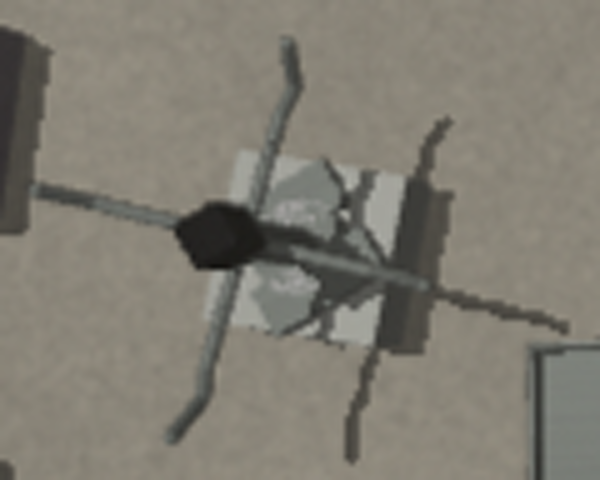

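View pics/c_drive.png

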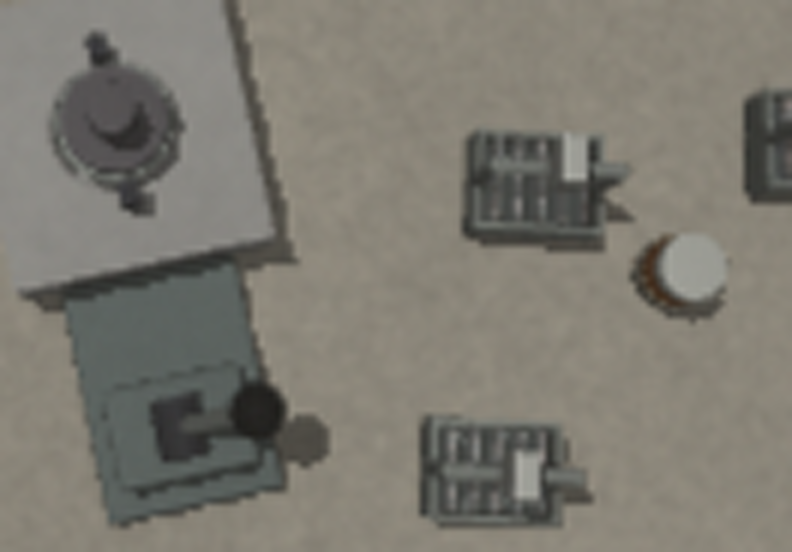

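The head crop shows the four arm tips and the flange, partly shadowed. The drive crop gives the dogs at crop pixels (97,48) and (137,200), the cap centre near (118,123), and the baskets' long sides along the image's horizontal axis (world y). I'll work out the poses now and check the slots.

```bash
python3 - <<'E'
from h import *
T=cv2.imread("pics/top0.png");S=cv2.imread("pics/side0.png");k=.64
d1=onz("top",97/6+219,48/6+170,.087);d2=onz("top",137/6+219,200/6+170,.087)
print("dogs",d1,d2,"mid",(d1+d2)/2,np.linalg.norm(d1-d2),"yaw",np.arctan2(*(d1-d2)[1::-1]))
c=onz("top",118/6+219,123/6+170,.088);print("cap",c)
yaw=np.arctan2(*(d1-d2)[1::-1]);m=(d1+d2)/2
h=np.array([-.150,-.043]);Rz=lambda a:np.array([[np.cos(a),-np.sin(a)],[np.sin(a),np.cos(a)]])
print("pred ball",m[:2]+Rz(yaw)@h)
print("tray",onz("top",299.5*k,401*k,.02))
tips=np.array([onz("top",x/5+70,y/5+174,.179)[:2] for x,y in[(287,42),(38,190),(172,438),(428,285)]])
c=tips.mean(0);print("tips c",c);v=tips-c;print(np.linalg.norm(v,axis=1),np.degrees(np.arctan2(v[:,1],v[:,0])))
hc=np.array([.5033,.308]);v=tips-hc;a=np.degrees(np.arctan2(v[:,1],v[:,0]));print(a); yw=np.radians(np.median((a-45)%90));print("head yaw mod 90",yw)
W=[]
for n,I,(u,v) in(("top",T,(132,225)),("side",S,(229,137))):
    s=13;x0,y0=u-15,v-22;I2=cv2.resize(I[y0:y0+44,x0:x0+30],None,fx=s,fy=s,interpolation=cv2.INTER_CUBIC);I2=cv2.convertScaleAbs(I2,alpha=1.3)
    for j in range(4):
        for rr in(27,38):
            q=proj(n,[*(hc+Rz(yw+j*np.pi/2)@[rr/1000,0]),.072]);cv2.circle(I2,(int((q[0]-x0+.5)*s),int((q[1]-y0+.5)*s)),3,[(0,0,255),(0,255,0)][j%2],-1)
    W.append(I2)
cv2.imwrite("pics/slots.png",np.hstack(W))
M=R.from_quat(np.roll(monitor.get_state()["eef_rot"],-1)).as_matrix();print(M.round(3))
E
```

```text
dogs [0.62431842 0.00251853 0.087     ] [ 0.55038733 -0.01509209  0.087     ] mid [ 0.58735288 -0.00628678  0.087     ] 0.07599960189068007 yaw 0.233845251380036
cap [ 0.58750666 -0.00684449  0.088     ]
pred ball [ 0.45139944 -0.0828744 ]
tray [0.40145712 0.13895644 0.02      ]
tips c [0.50276419 0.30729558]
[0.10440703 0.10357355 0.10440068 0.10470306] [ -14.51463843   74.96461914  164.86550292 -105.03658167]
[ -14.96402555   75.15126278  165.31401788 -105.21831987]
head yaw mod 90 0.5252327286527323
[[ 0.391  0.92  -0.   ]
 [ 0.92  -0.391 -0.001]
 [-0.001 -0.    -1.   ]]
```

View pics/slots.png

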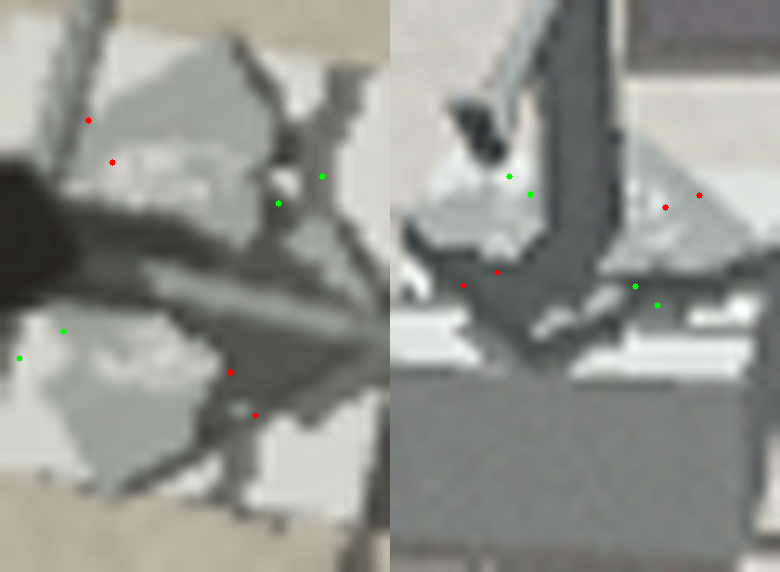

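Green marks the slot notches: the head's x axis is at yaw 0.525 ± π/2, about -1.046. I'll cross-check the drive's yaw with its edges.

```bash
python3 - <<'E'
from h import *
T=cv2.imread("pics/top0.png")
L=lambda p,z:onz("top",p[0]/6+219,p[1]/6+170,z)[:2]
for nm,a,b,z,o in[("R",(273,232),(228,0),.06,0),("front",(275,235),(20,290),.06,-90),("consL",(110,522),(68,305),.02,0),("consFront",(285,485),(110,522),.02,-90)]:
    d=L(b,z)-L(a,z);print(nm,L(a,z),L(b,z),np.radians((np.degrees(np.arctan2(d[1],d[0]))+o)))
g=cv2.GaussianBlur(cv2.cvtColor(T,cv2.COLOR_BGR2GRAY),(3,3),0)
ls,w,_,_=cv2.createLineSegmentDetector().detect(g)
for x1,y1,x2,y2 in ls[:,0]:
    if 205<min(x1,x2) and max(x1,x2)<272 and 160<min(y1,y2) and max(y1,y2)<262 and np.hypot(x1-x2,y1-y2)>15:
        a=onz("top",x1,y1,.05)[:2];b=onz("top",x2,y2,.05)[:2];d=b-a
        print(np.round([x1,y1,x2,y2]),"len",np.linalg.norm(d).round(3),"yaw mod90",(np.arctan2(d[1],d[0])%(np.pi/2)).round(3))
E
```

```text
R [ 0.53567972 -0.08067181] [ 0.6514819  -0.06193897] 0.1603766029007824
front [ 0.53418718 -0.08160315] [0.51061832 0.04318769] 0.18666812781517172
consL [0.39669115 0.00307187] [0.5048003  0.02202941] 0.17359058279335043
consFront [ 0.41245163 -0.0845317 ] [0.39669115 0.00307187] 0.1780027198572858
[260. 224. 267. 241.] len 0.053 yaw mod90 0.354
[222. 218. 264. 209.] len 0.127 yaw mod90 0.183
[239. 203. 227. 194.] len 0.046 yaw mod90 0.898
[267. 213. 228. 220.] len 0.116 yaw mod90 0.161
[259. 170. 268. 212.] len 0.128 yaw mod90 0.181
[263. 207. 255. 170.] len 0.113 yaw mod90 0.189
[255. 253. 239. 258.] len 0.05 yaw mod90 0.254
[236. 257. 229. 223.] len 0.099 yaw mod90 0.192
```

```bash
python3 - <<'E'
from h import *
rows([(8,.254,.598,.30,None),(8,.587,-.0065,.30,None),(6,.587,-.0065,.16,None)])
E
```

```text
tcp [0.254  0.5979 0.2308] yaw 1.169 t 0.1 j6 -0.05
8 [-0.   -0.01 -6.92] turn 0 dist 6.9
8 [-42.62  54.28  -6.88] turn 0 dist 69.4
6 [-42.6   54.28   7.12] turn 0 dist 69.4
```

Request:
carry_out(targets="8 0 0 -3.5 0;8 0 0 -7 0;8 -42.6 54.3 -7 0;8 -42.6 54.3 -7 0;8 -42.6 54.3 -7 0;8 -42.6 54.3 -7 0;8 -42.6 54.3 -7 0;8 -42.6 54.3 -7 0;8 -42.6 54.3 -7 0;8 -42.6 54.3 -7 0;8 -42.6 54.3 -7 0;8 -42.6 54.3 -7 0")

```text
t: 1.3
eef_pos: [0.496, 0.1584, 0.3013]
eef_rot: [-0.0, 0.834, 0.552, -0.0]
ft_force: [1.0, 0.8, 0.2]
width: 0.0805
```

```bash
python3 - <<'E'
from h import *
rows([(6,.587,-.0065,.30,None),(6,.587,-.0065,.15,None)])
E
```

```text
tcp [0.496  0.1584 0.3013] yaw 1.169 t 1.3 j6 -0.92
6 [-11.62  14.82   0.12] turn 0 dist 18.8
6 [-11.62  14.82  15.12] turn 0 dist 24.2
```

Request:
carry_out(targets="6 -11.6 14.8 0 0;6 -11.6 14.8 0 0;6 -11.6 14.8 0 0;6 -11.6 14.8 0 0;6 -11.6 14.8 0 0;6 -11.6 14.8 5 0;6 -11.6 14.8 10 0;6 -11.6 14.8 13 0;6 -11.6 14.8 14 0;6 -11.6 14.8 14 0")

```text
t: 2.3
eef_pos: [0.5856, -0.0039, 0.1604]
eef_rot: [-0.001, 0.834, 0.552, -0.001]
ft_force: [-0.6, 0.2, 0.2]
width: 0.0604
```

```bash
python3 - <<'E'
from h import *
rows([(6,.587,-.0065,.15,None)])
T=imaging.capture("top");S=imaging.capture("side")
a=cv2.resize(T[150:270,180:300],(600,600),interpolation=cv2.INTER_CUBIC)[:, :400];b=cv2.resize(S[110:230,205:325],(600,600),interpolation=cv2.INTER_CUBIC)[:, :400]
cv2.imwrite("pics/p1.png",np.hstack([a,b]))
E
```

```text
tcp [ 0.5856 -0.0039  0.1604] yaw 1.169 t 2.3 j6 -1.23
6 [-0.18  0.23  1.04] turn 0 dist 1.1
```

View pics/p1.png

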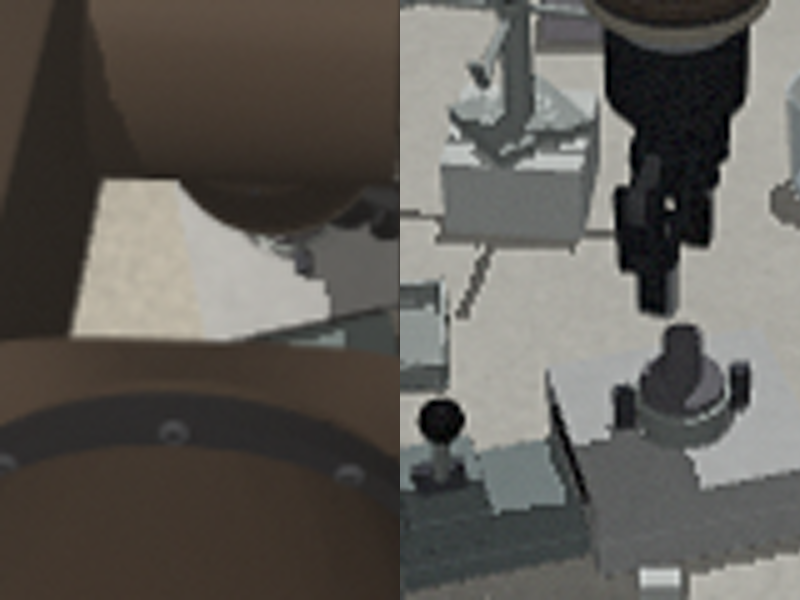

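The side view shows the fingers above the knob; its top is at crop pixel (682,330), with the dogs at (624,408) and (740,385).

```bash
python3 - <<'E'
from h import *
print("knob top pred",proj("side",[.587,-.0065,.122]),"seen",205+282/5,110+330/5)
a=onz("side",205+224/5,110+408/5,.0835);b=onz("side",205+340/5,110+385/5,.0835);print(a,b,(a+b)/2,np.arctan2(*(b-a)[1::-1]),np.linalg.norm(b-a))
c=onz("side",205+283/5,110+326/5,.122);print(c)
rows([(6,.587,-.0065,.0945,None)])
E
```

```text
knob top pred (np.float64(259.7936335182706), np.float64(178.1937175107446)) seen 261.4 176.0
[ 0.55632343 -0.01968614  0.0835    ] [ 0.62688562 -0.00540726  0.0835    ] [ 0.59160453 -0.0125467   0.0835    ] 0.1996626258687323 0.07199242394665527
[0.59351947 0.00650851 0.122     ]
tcp [ 0.5873 -0.0041  0.1628] yaw 1.169 t 2.4 j6 -1.23
6 [-0.24  0.06  6.83] turn 0 dist 6.8
```

Request:
carry_out(targets="6 -0.1 0.2 2.5 0;6 -0.1 0.2 5 0;6 -0.1 0.2 6.4 0;6 -0.1 0.2 6.8 0;6 -0.1 0.2 6.8 0;1.5 -0.1 0.2 6.8 0;1.5 -0.1 0.2 6.8 0;1.5 -0.1 0.2 6.8 0;1.5 -0.1 0.2 6.8 0;1.5 -0.1 0.2 6.8 0;1.5 -0.1 0.2 6.8 0")

```text
t: 3.5
eef_pos: [0.5886, -0.0059, 0.0944]
eef_rot: [0.0, 0.834, 0.552, 0.001]
ft_force: [-0.9, 1.7, 8.0]
width: 0.0222
```

```bash
python3 - <<'E'
from h import *
rows([(6,.589,-.006,.0945,None),(1.5,.589,-.006,.20,None),(1.5,.402,.139,.20,None)])
E
```

```text
tcp [ 0.5886 -0.0059  0.0944] yaw 1.169 t 3.5 j6 -1.23
6 [ 0.    0.04 -0.01] turn 0 dist 0.0
1.5 [ 1.000e-02  6.000e-02 -1.056e+01] turn 0 dist 10.6
1.5 [  6.04 -22.82 -10.59] turn 0 dist 25.9
```

Request:
carry_out(targets="1.5 0 0 -2 0;1.5 0 0 -5 0;1.5 0 0 -9 0;1.5 0 0 -10.6 0;1.5 1.5 -6 -10.6 0;1.5 3 -11 -10.6 0;1.5 4.5 -16 -10.6 0;1.5 6 -20 -10.6 0;1.5 7 -21.8 -10.6 0;1.5 7 -21.8 -10.6 0;1.5 7 -21.8 -10.6 0")

```text
t: 4.6
eef_pos: [0.4147, 0.1441, 0.1999]
eef_rot: [0.0, 0.833, 0.553, 0.001]
ft_force: [1.2, 0.7, -1.8]
width: 0.0221
```

```bash
python3 - <<'E'
from h import *
rows([(1.5,.408,.143,.2,None),(1.5,.408,.143,.046,None)])
S=imaging.capture("side")
b=cv2.resize(S[90:230,155:305],(600,560),interpolation=cv2.INTER_CUBIC)
cv2.imwrite("pics/p2.png",b)
E
```

```text
tcp [0.4147 0.1441 0.1999] yaw 1.171 t 4.6 j6 -0.91
1.5 [-0.37 -0.57 -0.01] turn 0 dist 0.7
1.5 [-0.38 -0.59 15.39] turn 0 dist 15.4
```

View pics/p2.png

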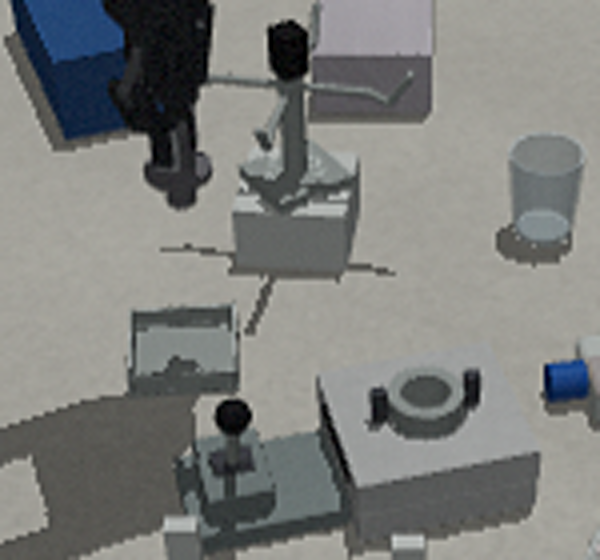

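The plug is in the grip. The tray centre is near crop pixel (184,350) and the empty mouth near (427,392).

```bash
python3 - <<'E'
from h import *
f=lambda x,y,z:onz("side",x/4+155-.375,y/4+90-.375,z)
c=np.mean([f(130,310,.022),f(238,305,.022),f(238,375,.022),f(129,380,.022)],0);print("tray",c)
print("mouth",f(427,392,.08));a,b=f(379,405,.0835),f(472,388,.0835);print(a,b,(a+b)/2,np.arctan2(*(b-a)[1::-1]))
E
```

```text
tray [0.40328404 0.14301532 0.022     ]
mouth [ 0.59238467 -0.00129197  0.08      ]
[ 0.55530247 -0.01641111  0.0835    ] [ 0.625961   -0.00363734  0.0835    ] [ 0.59063173 -0.01002423  0.0835    ] 0.17885000802835904
```

Request:
carry_out(targets="1.5 -0.3 -0.5 3 0;1.5 -0.4 -0.6 7 0;1.5 -0.4 -0.6 11 0;1.5 -0.4 -0.6 14 0;1.5 -0.4 -0.6 15.2 0;1.5 -0.4 -0.6 15.4 0;1.5 -0.4 -0.6 15.4 0;4.5 -0.4 -0.6 15.4 0;4.5 -0.4 -0.6 15.4 0;4.5 -0.4 -0.6 15.4 0")

```text
t: 5.65
eef_pos: [0.4081, 0.1425, 0.046]
eef_rot: [0.0, 0.834, 0.552, 0.001]
ft_force: [-0.1, 0.6, -0.3]
width: 0.0453
```

Request:
carry_out(targets="4.5 0 0 0 0;4.5 0 0 -3 0;4.5 0 0 -7 0;4.5 0 0 -12 0;4.5 0 0 -17 0;4.5 0 0 -22 0;6 0 0 -24 0;6 0 0 -24 0")

```text
t: 6.45
eef_pos: [0.409, 0.1429, 0.2887]
eef_rot: [0.001, 0.834, 0.552, 0.003]
ft_force: [-0.3, 0.9, -0.8]
width: 0.0601
```

```bash
python3 - <<'E'
from h import *
S=imaging.capture("side")
cv2.imwrite("pics/p3.png",cv2.resize(S[160:200,170:230],(600,400),interpolation=cv2.INTER_CUBIC))
for y in(.525,.525+np.pi/2): rows([(6,.5033,.308,.285,y)])
E
```

```text
tcp [0.4081 0.1426 0.2867] yaw 1.169 t 6.5 j6 -0.9
6 [18.95  2.3   0.22] turn 0.644 dist 19.1
tcp [0.4081 0.1426 0.2867] yaw 1.169 t 6.5 j6 -0.9
6 [18.95  2.3   0.22] turn -0.927 dist 19.1
```

View pics/p3.png

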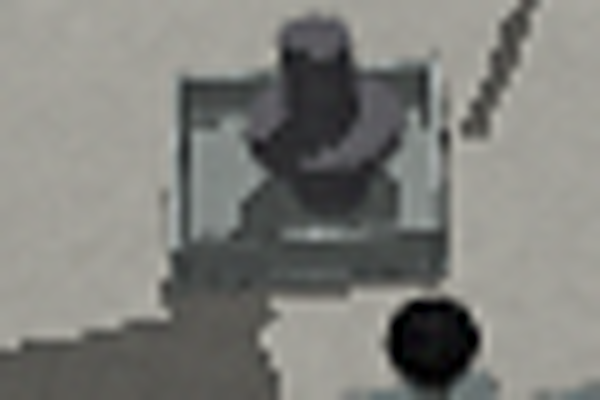

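The plug stands upright, released inside the tray. Next is the head.

Request:
carry_out(targets="6 4 0.5 0 0.14;6 8 1 0 0.28;6 12 1.5 0 0.42;6 16 2 0 0.56;6 18.9 2.3 0 0.644;6 18.9 2.3 0 0.644;6 18.9 2.3 0 0.644;6 18.9 2.3 1.5 0.644;6 18.9 2.3 1.5 0.644")

```text
t: 7.4
eef_pos: [0.501, 0.3058, 0.2682]
eef_rot: [0.001, 0.966, 0.26, -0.002]
ft_force: [0.6, 0.5, -0.4]
width: 0.0598
```

```bash
python3 - <<'E'
from h import *
rows([(6,.5033,.308,.176,.525)])
T=imaging.capture("top");S=imaging.capture("side")
cv2.imwrite("pics/p4.png",cv2.resize(np.hstack([T[170:270,80:180],S[60:160,175:275]]),(800,400),interpolation=cv2.INTER_CUBIC))
print(proj("side",[.5033,.308,.212]),proj("side",monitor.get_state()["eef_pos"]))
E
```

```text
tcp [0.501  0.3058 0.2682] yaw 0.525 t 7.4 j6 -0.03
6 [ 0.35 -0.07  9.22] turn 0.0 dist 9.2
(np.float64(226.17339088973043), np.float64(97.5982917231906)) (np.float64(224.7880564528307), np.float64(81.64948629150821))
```

View pics/p4.png

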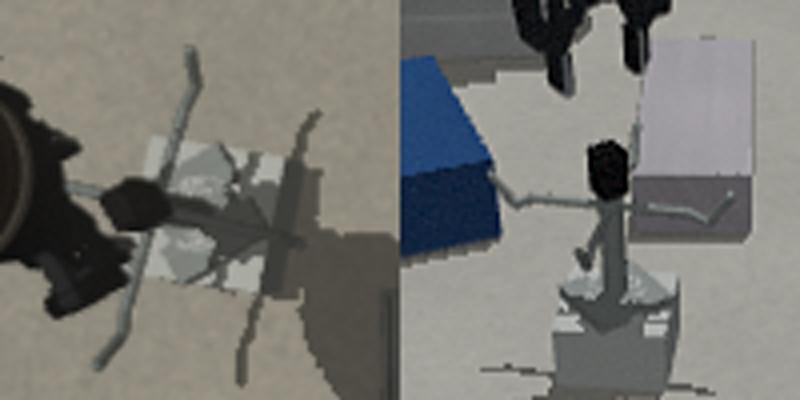

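The open fingers straddle the block in both views. Descend and grip.

Request:
carry_out(targets="6 0.2 0 3 0;6 0.3 0 6 0;6 0.3 0 8 0;6 0.3 0 9 0;6 0.3 0 9.2 0;6 0.3 0 9.2 0;1.5 0.3 0 9.2 0;1.5 0.3 0 9.2 0;1.5 0.3 0 9.2 0;1.5 0.3 0 9.2 0;1.5 0.3 0 9.2 0;1.5 0.3 0 9.2 0")

```text
t: 8.7
eef_pos: [0.5055, 0.309, 0.1793]
eef_rot: [-0.0, 0.966, 0.26, 0.001]
ft_force: [-2.5, -2.5, 8.9]
width: 0.0257
```

Request:
carry_out(targets="1.5 0 0 -1 0;1.5 0 0 -3 0;1.5 0 0 -6 0;1.5 0 0 -9 0;1.5 0 0 -12 0;1.5 0 0 -15 0;1.5 0 0 -17 0;1.5 0 0 -17 0;1.5 0 0 -17 0")

```text
t: 9.6
eef_pos: [0.5048, 0.3086, 0.3479]
eef_rot: [0.0, 0.966, 0.259, -0.0]
ft_force: [-0.7, -0.2, -7.3]
width: 0.0254
```

```bash
python3 - <<'E'
from h import *
rows([(1.5,.589,-.0055,.345,.525+1.226)])
E
```

```text
tcp [0.5048 0.3086 0.3479] yaw 0.525 t 9.6 j6 -0.03
1.5 [-8.46 31.4   0.29] turn -1.226 dist 32.5
```

Request:
carry_out(targets="1.5 -0.8 3 0 -0.12;1.5 -1.6 6 0 -0.24;1.5 -2.4 9 0 -0.36;1.5 -3.2 12 0 -0.48;1.5 -4 15 0 -0.6;1.5 -4.8 18 0 -0.72;1.5 -5.6 21 0 -0.84;1.5 -6.4 24 0 -0.96;1.5 -7.2 27 0 -1.08;1.5 -8 30 0 -1.2;1.5 -8.5 31.4 0 -1.226;1.5 -8.5 31.4 0 -1.226")

```text
t: 10.8
eef_pos: [0.5884, -0.0076, 0.3462]
eef_rot: [-0.001, 0.641, 0.767, -0.001]
ft_force: [1.2, 1.1, -7.9]
width: 0.025
```

Request:
carry_out(targets="1.5 0 0 3 0;1.5 0 0 6 0;1.5 0 0 7.5 0;1.5 0 0 7.5 0;1.5 0 0 7.5 0")

```text
t: 11.3
eef_pos: [0.5887, -0.0051, 0.2729]
eef_rot: [-0.001, 0.641, 0.768, -0.0]
ft_force: [0.3, -0.2, -6.8]
width: 0.0253
```

```bash
python3 - <<'E'
from h import *
rows([(1.5,.589,-.0055,.20,.525+1.226)])
S=imaging.capture("side")
cv2.imwrite("pics/p5.png",cv2.resize(S[105:225,200:320],(600,600),interpolation=cv2.INTER_CUBIC))
c=monitor.get_state()["eef_pos"]; print("shank bottom pred px",(np.array(proj("side",c-[0,0,.119+.045]))-[200,105])*5)
E
```

```text
tcp [ 0.5887 -0.0051  0.2729] yaw 1.751 t 11.3 j6 -1.81
1.5 [-0.05  0.04  7.29] turn 0.0 dist 7.3
shank bottom pred px [302.38802272 380.21071453]
```

View pics/p5.png

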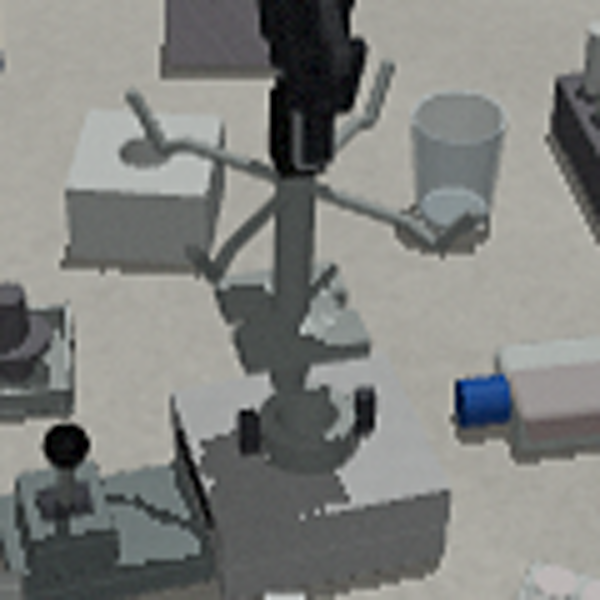

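The shank end is near crop pixel (290,390), with the dogs at (250,432) and (365,410). I'll compare the mast's place with its prediction.

```bash
python3 - <<'E'
from h import *
S=cv2.imread("pics/p5.png")
c=monitor.get_state()["eef_pos"]
for dz in(0,.02,.05,.08,.1,.119,.164): print(dz,((np.array(proj("side",c-[0,0,dz]))-[200,105]+.4)*5).round(1))
g=cv2.cvtColor(S,cv2.COLOR_BGR2GRAY)
for y in(120,155,215,240,260,275,372,385,395): print(y,g[y,240:350:5])
e=[(np.array(proj("side",[.589+dx,-.0055+dy,.0835]))-[200,105]+.4)*5 for dx,dy in((0,0),(.01,0),(0,.01),(.0354,.0064),(-.0354,-.0064))];print(np.round(e,1))
E
```

```text
0 [305.8 149. ]
0.02 [305.7 180. ]
0.05 [305.4 225.1]
0.08 [305.1 268.6]
0.1 [304.9 296.7]
0.119 [304.8 322.8]
0.164 [304.4 382.2]
120 [167 167 169 171 174 187  64   0   6   3  26  79  73  22  15  23  19  11
  19 117 179 170]
155 [157 154 167 177 174 187  76   0   8   2  25  77  66  24  17  18  21   8
  29 125 172 166]
215 [167 176 149  99  70  65 104  84  65  77  77  78  77  73  53 131 177 164
 163 163 168 175]
240 [ 65  89 143 172 169 168 163  94  65  76  77  77  78  69  72 143 175 166
 166 165 166 165]
260 [172 165 165 167 171 174 165  93  66  78  77  77  76  66  90 145 164 158
 157 167 168 162]
275 [150 146 145 145 143 145 126  79  67  77  78  77  76  64  88 146 113  65
  65 112 156 165]
372 [178 119  87  98 111 130  91  66  74  74  75  72  65  77 145 176 169 167
 165 164 165 165]
385 [162 164 165 164 166 176 140  80  69  77  75  71  64 119 158 159 121 105
 139 163 167 167]
395 [165 164 166 166 169 170 126  86  79  75  77  77  77  76  72  71  77  69
 122 153 150 138]
[[303.9 415.8]
 [320.6 414.8]
 [302.4 404.7]
 [361.7 405.3]
 [245.5 426.4]]
```

```bash
python3 - <<'E'
from h import *
S=imaging.capture("side");T=imaging.capture("top")
cv2.imwrite("pics/p6s.png",S);cv2.imwrite("pics/p6t.png",T)
a=cv2.resize(S[125:205,225:285],(600,800),interpolation=cv2.INTER_CUBIC)[:600]
cv2.imwrite("pics/p6.png",cv2.resize(S[130:205,225:285],(480,600),interpolation=cv2.INTER_CUBIC))
g=cv2.cvtColor(cv2.resize(S[105:225,200:320],(600,600),interpolation=cv2.INTER_CUBIC),cv2.COLOR_BGR2GRAY)
for y in(240,260,385): print(y,g[y,240:350:5])
print(monitor.get_state()["joint_velocities"].round(3))
E
```

```text
240 [ 66  90 144 172 168 166 182 103  61  76  76  80  77  73  54 131 178 166
 166 165 165 165]
260 [172 165 166 169 170 170 186 101  60  77  78  79  78  71  71 134 163 153
 150 153 163 164]
385 [163 163 163 165 166 172 156  93  69  75  73  73  59 104 152 158 144 118
 134 163 167 166]
[-0.001 -0.002  0.001  0.001 -0.003 -0.001]
```

View pics/p6.png

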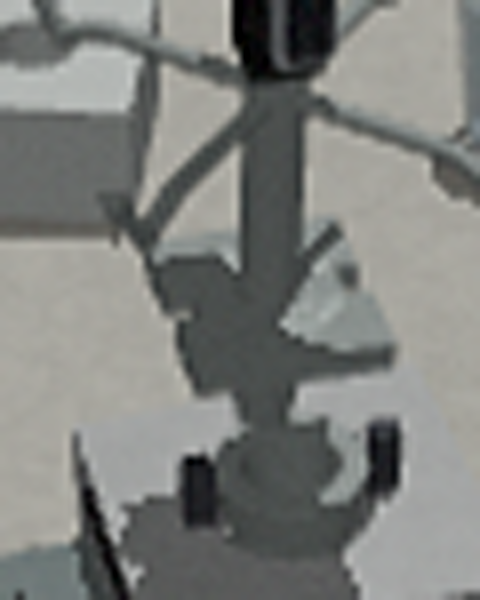

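Against the mouth, the head hangs about 9 mm short in world x (the shank is at 266 and the mouth at 291 in the crop). It sits off-centre along the pads. Shifting and feeling down.

Request:
carry_out(targets="1.5 -0.2 0.5 0 0;1.5 -0.2 0.9 0 0;1.5 -0.2 0.9 1 0;1.5 -0.2 0.9 2 0;1.5 -0.2 0.9 3 0;1.5 -0.2 0.9 3.5 0;1.5 -0.2 0.9 4 0;1.5 -0.2 0.9 4 0")

```text
t: 12.25
eef_pos: [0.5978, -0.0058, 0.2325]
eef_rot: [-0.0, 0.641, 0.768, -0.0]
ft_force: [0.0, 0.1, -7.1]
width: 0.0249
```

```bash
python3 - <<'E'
from h import *
S=imaging.capture("side");cv2.imwrite("pics/p7.png",cv2.resize(S[130:205,225:285],(480,600),interpolation=cv2.INTER_CUBIC))
s=monitor.get_state();print(s["eef_pos"],s["ft_force"],s["ft_torque"])
E
```

```text
[ 0.59808968 -0.00587877  0.2330471 ] [-0.22525239  0.28890012 -6.87839624] [ 0.01377948 -0.05374273 -0.01242932]
```

View pics/p7.png

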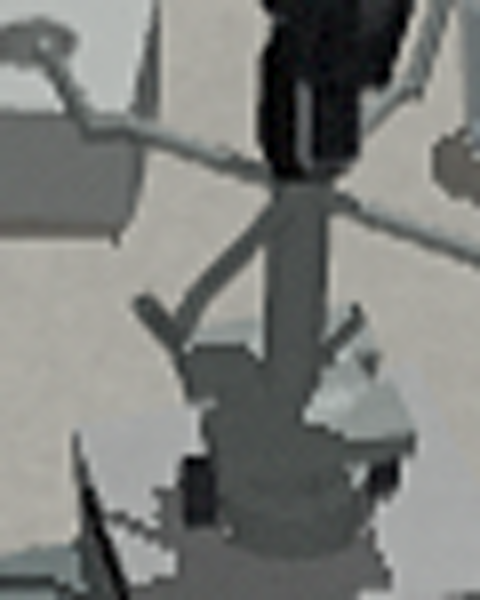

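No contact yet, with the shank about 11 mm inside the mouth and the mast at 297 against the mouth at 291. Lowering further.

Request:
carry_out(targets="1.5 0 -0.1 0.5 0;1.5 0 -0.2 1 0;1.5 0 -0.2 1.4 0;1.5 0 -0.2 1.8 0;1.5 0 -0.2 2.1 0;1.5 0 -0.2 2.1 0")

```text
t: 12.9
eef_pos: [0.5965, -0.0054, 0.212]
eef_rot: [-0.0, 0.641, 0.768, 0.001]
ft_force: [0.7, 6.6, -6.3]
width: 0.0255
```

Request:
carry_out(targets="1.5 0 0 0.3 0;1.5 0 0 0.6 0;1.5 0 0 0.8 0;1.5 0 0 1 0;1.5 0 0 1.1 0;1.5 0 0 1.1 0")

```text
t: 13.5
eef_pos: [0.5968, -0.0048, 0.2016]
eef_rot: [-0.0, 0.641, 0.768, 0.001]
ft_force: [1.4, 12.3, -1.0]
width: 0.0252
```

The mouth pushes toward +y, so I'll yield that way and finish the descent.

Request:
carry_out(targets="1.5 0.1 0 0 0;1.5 0.2 0 0 0;1.5 0.2 0 0 0")

```text
t: 13.8
eef_pos: [0.5965, -0.0036, 0.2015]
eef_rot: [0.0, 0.641, 0.768, 0.001]
ft_force: [2.7, 5.2, -4.6]
width: 0.025
```

Request:
carry_out(targets="1.5 0 0 0.1 0;1.5 0 0 0.2 0;1.5 0 0 0.3 0;1.5 0 0 0.3 0")

```text
t: 14.2
eef_pos: [0.5969, -0.0035, 0.1999]
eef_rot: [0.001, 0.641, 0.768, 0.001]
ft_force: [-2.4, 7.7, 14.8]
width: 0.0253
```

Bottomed at z = 0.1999, against a predicted 0.199. Releasing and looking.

Request:
carry_out(targets="1.5 0.1 0 0 0;3 0.1 0 0 0;5 0.1 0 0 0;6 0.1 0 0 0;6 0.1 0 0 0;6 0.1 0 -2 0;6 0.1 0 -5 0;6 0.1 0 -8 0;6 0.1 0 -8 0;6 0.1 0 -8 0")

```text
t: 15.2
eef_pos: [0.5959, -0.0034, 0.2787]
eef_rot: [0.0, 0.641, 0.768, 0.0]
ft_force: [-0.4, -0.8, -0.8]
width: 0.0598
```

```bash
python3 - <<'E'
from h import *
S=imaging.capture("side");cv2.imwrite("pics/p8s.png",S);cv2.imwrite("pics/p8.png",cv2.resize(S[110:230,190:320],(780,720),interpolation=cv2.INTER_CUBIC)[:600])
rows([])
E
```

```text
tcp [ 0.5954 -0.0033  0.2778] yaw 1.751 t 15.25 j6 -1.81
```

View pics/p8.png

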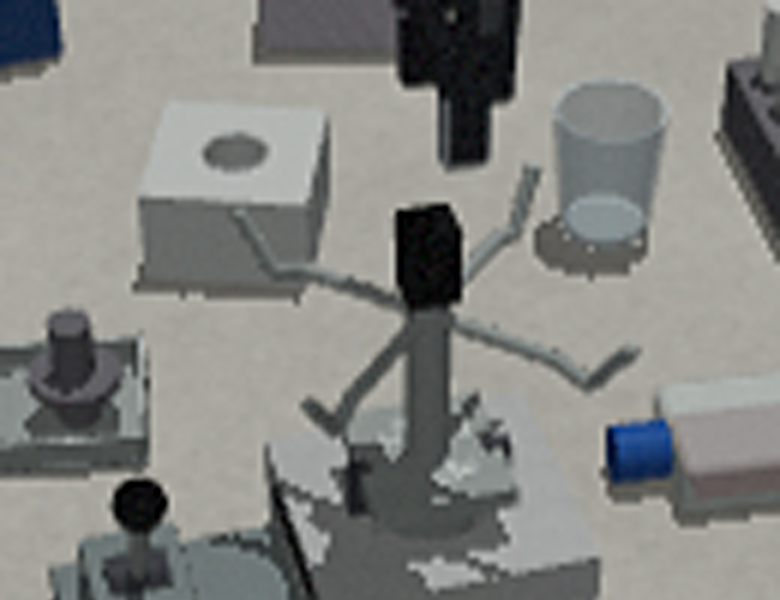

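```bash
python3 - <<'E'
from h import *
f=lambda x,y,z:onz("side",x/6+190-.42,y/6+110-.42,z)
print("block top",f(430,212,.232))
print("block centre blob",blob(cv2.imread("pics/p8s.png"),261,152,12,0,45))
S=cv2.imread("pics/p8s.png"); b=blob(S,261,152,12,0,45);print(onz("side",b[0],b[1],.211))
g=cv2.cvtColor(cv2.resize(S[110:230,190:320],(780,720),interpolation=cv2.INTER_CUBIC),cv2.COLOR_BGR2GRAY)
for y in(330,360,390,430): print(y,g[y,390:470:4])
for z in(.2,.17,.14,.10,.092): print(z,((np.array(proj("side",[.590,-.004,z]))-[190,110]+.42)*6).round(1))
tip=[(238,212),(532,170),(634,352),(305,405)]
v=np.array([f(x,y,.199)[:2] for x,y in tip]);c=v.mean(0);a=v-c;print("tips c",c,np.linalg.norm(a,axis=1).round(3),(np.degrees(np.arctan2(a[:,1],a[:,0]))).round(1))
print("ball",blob(S,190+140/6,110+505/6,8,0,45))
bb=blob(S,190+140/6,110+505/6,8,0,45);print(onz("side",bb[0],bb[1],.121))
E
```

```text
block top [0.59167348 0.00508407 0.232     ]
block centre blob (np.float64(260.94797687861274), np.float64(152.46242774566474), np.int32(173))
[ 0.59037938 -0.00119401  0.211     ]
330 [174 167 143  96  68  77  77  75  72  76  79  78  76  67  54  89 115 103
  92  90]
360 [ 76 109 155 150 109  71  67  77  78  80  80  77  73  64  59 110 160 165
 166 165]
390 [167 169 171 144 101  71  65  73  78  79  78  77  75  65  59 131 185 166
 160 160]
430 [146 156 162 136  96  70  70  77  73  77  79  76  75  70  65  67  83 108
 166 190]
0.2 [427.8 280. ]
0.17 [427.5 330.7]
0.14 [427.1 379.5]
0.1 [426.7 442. ]
0.092 [426.6 454.1]
tips c [ 0.58984727 -0.0026925 ] [0.105 0.103 0.107 0.105] [ 144.5   54.6  -34.7 -126.1]
ball (np.float64(212.82258064516128), np.float64(193.7741935483871), np.int32(62))
[ 0.45038691 -0.06056565  0.121     ]
```

The head is seated: tip radii of about 0.105 at z 0.199, yaw about 0.17, and both dogs in the slots. Now the lever, with the jaws straddling the ball.

```bash
python3 - <<'E'
from h import *
H=np.array([.4422,-.0284]);u=np.array([-.169,.986])
rows([(6,*(H-.041*u),.278,1.741),(6,*(H-.041*u),.108,1.741),(3.4,*(H+.047*u),.108,1.741)])
E
```

```text
tcp [ 0.5954 -0.0033  0.2778] yaw 1.751 t 15.25 j6 -1.81
6 [-3.820e+00 -1.557e+01 -1.000e-02] turn 0.01 dist 16.0
6 [ -3.82 -15.56  16.99] turn 0.01 dist 23.3
3.4 [  4.98 -15.47  16.99] turn 0.01 dist 23.5
```

Request:
carry_out(targets="6 -1 -4 -1 0;6 -2 -8 -1 0;6 -3 -12 -1 0;6 -3.8 -15.6 -1 0;6 -3.8 -15.6 -1 0;6 -3.8 -15.6 -1 0;6 -3.8 -15.6 4 0;6 -3.8 -15.6 8 0;6 -3.8 -15.6 10 0;6 -3.8 -15.6 10 0")

```text
t: 16.25
eef_pos: [0.4478, -0.0679, 0.1754]
eef_rot: [-0.003, 0.64, 0.768, -0.001]
ft_force: [-1.0, 0.2, -0.5]
width: 0.0601
```

```bash
python3 - <<'E'
from h import *
H=np.array([.4422,-.0284]);u=np.array([-.169,.986])
rows([(6,*(H-.041*u),.178,1.741),(6,*(H-.041*u),.108,1.741),(3.4,*(H+.047*u),.108,1.741)])
S=imaging.capture("side");cv2.imwrite("pics/p9.png",cv2.resize(S[130:230,160:260],(500,500),interpolation=cv2.INTER_CUBIC))
E
```

```text
tcp [ 0.4478 -0.0679  0.1754] yaw 1.752 t 16.25 j6 -1.97
6 [-0.12  0.12 -0.27] turn 0.011 dist 0.3
6 [-0.13  0.15  6.73] turn 0.011 dist 6.7
3.4 [8.67 0.25 6.75] turn 0.011 dist 11.0
```

View pics/p9.png

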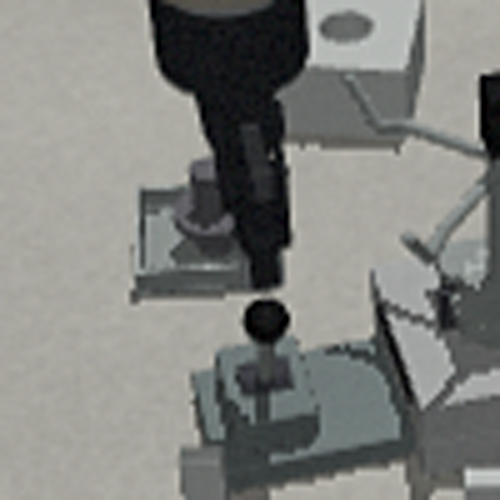

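The finger and ball line up in x (both near column 265). Descend, close to 3.4 cm and sweep.

Request:
carry_out(targets="6 -0.1 0.1 2.5 0;6 -0.1 0.1 5 0;6 -0.1 0.1 6.5 0;6 -0.1 0.1 6.7 0;3.4 -0.1 0.1 6.7 0;3.4 -0.1 0.1 6.7 0;3.4 -0.1 0.1 6.7 0;3.4 -0.1 0.1 6.7 0")

```text
t: 17.1
eef_pos: [0.4507, -0.0695, 0.112]
eef_rot: [0.001, 0.641, 0.768, 0.0]
ft_force: [-0.0, 1.1, -0.5]
width: 0.034
```

Request:
carry_out(targets="3.4 1 0 0 0;3.4 2 0 0 0;3.4 3 0 0 0;3.4 4 0 0 0;3.4 5 0 0 0;3.4 6 0 0 0;3.4 7 0.1 0 0;3.4 8 0.1 0 0;3.4 8.5 0.1 0 0;3.4 8.8 0.1 0 0;3.4 8.8 0.1 0 0")

```text
t: 18.2
eef_pos: [0.4354, 0.0174, 0.1113]
eef_rot: [0.0, 0.64, 0.768, -0.0]
ft_force: [-0.5, -2.7, -0.9]
width: 0.0344
```

```bash
python3 - <<'E'
from h import *
rows([])
S=imaging.capture("side");cv2.imwrite("pics/t1.png",S)
H=np.array([.4422,-.0284]);u=np.array([-.169,.986])
for v in(0,.8,.9,1): 
    a=v-.5; p=[*(H+.09*np.sin(a)*u),.042+.09*np.cos(a)]; print(v,np.round(proj("side",p),1))
b=blob(S,212,182,10,0,45);print(b)
E
```

```text
tcp [0.4354 0.0174 0.1113] yaw 1.752 t 18.2 j6 -1.78
0 [212.5 196.3]
0.8 [208.1 178.6]
0.9 [207.7 177.5]
1 [207.4 176.8]
(np.float64(208.20731707317074), np.float64(176.0731707317073), np.int32(82))
```

Request:
carry_out(targets="3.4 0.2 0 0 0;3.4 0.4 0 0 0;3.4 0.4 0 0 0;3.4 0 0 0 0;6 0 0 0 0;6 0 0 0 0;6 0 0 -3 0;6 0 0 -8 0;6 0 0 -13 0;6 0 0 -18 0;6 0 0 -18 0;6 0 0 -18 0")

```text
t: 19.45
eef_pos: [0.4359, 0.0176, 0.2923]
eef_rot: [0.001, 0.641, 0.768, 0.001]
ft_force: [-0.4, -0.6, -0.6]
width: 0.0602
```

```bash
python3 - <<'E'
from h import *
rows([])
S=imaging.capture("side");cv2.imwrite("pics/t2s.png",S);T=imaging.capture("top");cv2.imwrite("pics/t2t.png",T)
b=blob(S,208,178,9,0,45);print("ball",b)
for n,I in(("side",S),("top",T)):
    b=blob(I,*[int(q) for q in proj(n,[.59,-.003,.211])],12,0,45);print("block",b)
# white tabs
for n,I,z in(("top",T,.13),("side",S,.13)):
    g=I.min(2);m=(g>165).astype(np.uint8);k,l,st,c=cv2.connectedComponentsWithStats(m)
    for i in range(1,k):
        p=onz(n,*c[i],.13)
        if 8<=st[i,4]<130 and .33<p[0]<.75 and -.5<p[1]<-.08: print(n,c[i].round(1),st[i],p.round(3))
E
```

```text
tcp [0.4359 0.0176 0.2923] yaw 1.751 t 19.45 j6 -1.78
ball (np.float64(207.30357142857142), np.float64(176.69642857142858), np.int32(56))
block (np.float64(260.94797687861274), np.float64(152.46242774566474), np.int32(173))
block (np.float64(237.0), np.float64(187.48), np.int32(25))
top [284.  134.2] [281 131   7   7  40] [ 0.739 -0.139  0.13 ]
top [292.2 138. ] [289 135   7   7  42] [ 0.727 -0.162  0.13 ]
top [271.6 138.9] [268 136   8   7  48] [ 0.726 -0.104  0.13 ]
top [279.9 142.8] [277 140   7   7  42] [ 0.714 -0.127  0.13 ]
top [288.  146.3] [285 143   7   8  42] [ 0.703 -0.149  0.13 ]
top [267.4 147.3] [263 144   9   7  48] [ 0.702 -0.091  0.13 ]
top [275.8 151.2] [272 148   8   8  44] [ 0.69  -0.114  0.13 ]
top [284.  154.9] [281 152   7   7  44] [ 0.679 -0.137  0.13 ]
top [367.3 187.4] [366 184   3   8  18] [ 0.581 -0.364  0.13 ]
top [314.  195.8] [313 192   3   8  22] [ 0.562 -0.215  0.13 ]
top [334.3 213.9] [330 209  10  11  79] [ 0.511 -0.268  0.13 ]
top [306.2 248.8] [305 246   4   7  23] [ 0.419 -0.187  0.13 ]
side [199.5 220.7] [196 220   8   3  18] [ 0.416 -0.17   0.13 ]
side [306.3 230.4] [301 223  12  15  90] [ 0.684 -0.227  0.13 ]
side [256.5 225. ] [253 224   8   3  24] [ 0.561 -0.197  0.13 ]
side [316.5 233.6] [311 227  12  14  87] [ 0.708 -0.24   0.13 ]
side [328.2 233. ] [324 230   9   7  43] [ 0.737 -0.24   0.13 ]
side [325.5 240. ] [322 237   9   7  47] [ 0.726 -0.262  0.13 ]
side [336.  243.1] [332 240   9   7  50] [ 0.749 -0.274  0.13 ]
side [240.7 268.3] [235 264  13  10 102] [ 0.513 -0.329  0.13 ]
side [270.5 272.8] [266 270  10   6  36] [ 0.58  -0.347  0.13 ]
```

The lever ball is at (207.3,176.7), the predicted locked place, and the block hasn't moved. Now the tabs and basket yaws.

```bash
cat > tabs.py <<'E'
from h import *
def lines(T,c,z=.044):
    u,v=proj("top",[c[0],c[1],z]);u,v=int(u),int(v);w=18
    g=cv2.resize(cv2.cvtColor(T[v-w:v+w,u-w:u+w],cv2.COLOR_BGR2GRAY),None,fx=4,fy=4,interpolation=cv2.INTER_CUBIC)
    ls=cv2.createLineSegmentDetector().detect(g)[0][:,0]; A=[];L=[]
    for x1,y1,x2,y2 in ls:
        l=np.hypot(x1-x2,y1-y2)/4
        if l<10: continue
        a=onz("top",x1/4+u-w,y1/4+v-w,z);b=onz("top",x2/4+u-w,y2/4+v-w,z);d=b-a
        A.append((np.arctan2(d[1],d[0])+np.pi/4)%(np.pi/2)-np.pi/4);L.append(l)
    return np.round(A,3),np.round(L)
E
python3 - <<'E'
from tabs import *
T=cv2.imread("pics/t2t.png")
for n,a,b in(("A",(306.2,248.8),(199.5,220.7)),("B",(314,195.8),(256.5,225)),("C",(367.3,187.4),(270.5,272.8))):
    p=onz("top",*a,.144);q=onz("side",*b,.144);print(n,tri(a,b)[0].round(4),p.round(4),q.round(4));print(*lines(T,p[:2]))
v=(334.3,213.9);print("vial",onz("top",*v,.065))
E
```

```text
A [ 0.4187 -0.1843  0.1453] [ 0.419  -0.1844  0.144 ] [ 0.4181 -0.183   0.144 ]
[-0.032 -0.023] [16. 13.]
B [ 0.56   -0.212   0.1459] [ 0.5602 -0.2124  0.144 ] [ 0.56   -0.2104  0.144 ]
[-0.039 -0.098 -0.087 -0.099] [15. 16. 21. 11.]
C [ 0.579  -0.3587  0.1458] [ 0.5796 -0.3593  0.144 ] [ 0.5789 -0.3574  0.144 ]
[-0.06  -0.026 -0.019 -0.018] [16. 23. 19. 18.]
vial [ 0.51472864 -0.28367523  0.065     ]
```

The two views agree to 2 mm and the tab tops come out at z ≈ 0.145. Basket B goes first, to hook 4.

```bash
python3 - <<'E'
from h import *
rows([(4,.560,-.212,.24,1.49),(4,.560,-.212,.112,1.49)])
E
```

```text
tcp [0.4347 0.0175 0.2904] yaw 1.751 t 19.55 j6 -1.78
4 [-24.83   8.21   5.02] turn 0.261 dist 26.6
4 [-24.84   8.23  17.82] turn 0.261 dist 31.7
```

Request:
carry_out(targets="4 -4 1.3 0 0.05;4 -8 2.7 0 0.1;4 -12 4 0 0.15;4 -16 5.3 0 0.2;4 -20 6.6 0 0.26;4 -24.8 8.2 0 0.26;4 -24.8 8.2 3 0.26;4 -24.8 8.2 5 0.26;4 -24.8 8.2 5 0.26;4 -24.8 8.2 5 0.26")

```text
t: 20.55
eef_pos: [0.56, -0.2116, 0.2403]
eef_rot: [-0.001, 0.735, 0.678, -0.001]
ft_force: [-0.4, 0.3, -0.4]
width: 0.04
```

```bash
python3 - <<'E'
from h import *
rows([(4,.560,-.212,.24,1.49),(4,.560,-.212,.112,1.49)])
S=imaging.capture("side");cv2.imwrite("pics/t3s.png",S)
g=S.min(2);m=(g>165).astype(np.uint8);k,l,st,c=cv2.connectedComponentsWithStats(m)
for i in range(1,k):
    p=onz("side",*c[i],.144)
    if 8<=st[i,4]<60 and .38<p[0]<.62 and -.5<p[1]<-.1: print(c[i].round(1),st[i],p.round(3))
E
```

```text
tcp [ 0.56   -0.2116  0.2403] yaw 1.491 t 20.55 j6 -1.9
4 [-0.04  0.01  0.03] turn 0.001 dist 0.1
4 [-0.06  0.04 12.83] turn 0.001 dist 12.8
[258.3 225.1] [256 224   5   3  13] [ 0.565 -0.211  0.144]
```

Request:
carry_out(targets="4 0 0 4 0;4 0 0 8 0;4 0 0 11 0;4 0 0 12.5 0;4 0 0 12.8 0;4 0 0 12.8 0;0.5 0 0 12.8 0;0.5 0 0 12.8 0;0.5 0 0 12.8 0;0.5 0 0 12.8 0;0.5 0 0 12.8 0")

```text
t: 21.7
eef_pos: [0.5614, -0.2121, 0.1148]
eef_rot: [0.001, 0.735, 0.678, 0.001]
ft_force: [-0.4, 1.9, 7.9]
width: 0.0113
```

Request:
carry_out(targets="0.5 0 0 -0.5 0;0.5 0 0 -1.5 0;0.5 0 0 -4 0;0.5 0 0 -8 0;0.5 0 0 -12 0;0.5 0 0 -15 0;0.5 0 0 -17 0;0.5 0 0 -17 0;0.5 0 0 -17 0")

```text
t: 22.6
eef_pos: [0.5605, -0.212, 0.2839]
eef_rot: [0.0, 0.735, 0.678, 0.0]
ft_force: [-0.2, 0.8, -2.5]
width: 0.0112
```

```bash
cat > hk.py <<'E'
from h import *
C=np.array([.590,-.003]);psi=.170
def hook(i,r): a=psi+np.radians(45+90*(i-1)); return C+r*np.array([np.cos(a),np.sin(a)])
def hyaw(i): return psi+np.radians(45+90*(i-1))+np.pi/2
E
python3 - <<'E'
from hk import *
for r in(.16,.083): rows([(.5,*hook(4,r),.29,hyaw(4)),(.5,*hook(4,r),.222,hyaw(4)),(.5,*hook(4,r),.191,hyaw(4))])
S=imaging.capture("side");cv2.imwrite("pics/t4s.png",S)
E
```

```text
tcp [ 0.5605 -0.212   0.2839] yaw 1.491 t 22.6 j6 -1.9
0.5 [12.9  15.04 -0.61] turn 0.536 dist 19.8
0.5 [12.9  15.03  6.19] turn 0.536 dist 20.8
0.5 [12.9  15.03  9.29] turn 0.536 dist 21.9
tcp [ 0.5605 -0.212   0.2839] yaw 1.491 t 22.6 j6 -1.9
0.5 [16.83  8.42 -0.61] turn 0.536 dist 18.8
0.5 [16.83  8.41  6.19] turn 0.536 dist 19.8
0.5 [16.83  8.41  9.29] turn 0.536 dist 21.0
```

Request:
carry_out(targets="0.5 2.5 3 0 0.1;0.5 5 6 0 0.2;0.5 7.5 9 0 0.3;0.5 10 12 0 0.4;0.5 12.9 15 0 0.5;0.5 12.9 15 0 0.536;0.5 12.9 15 0 0.536;0.5 12.9 15 3 0.536;0.5 12.9 15 5.5 0.536;0.5 12.9 15 5.8 0.536;0.5 12.9 15 5.8 0.536;0.5 12.9 15 5.8 0.536")

```text
t: 23.85
eef_pos: [0.7207, -0.0958, 0.2266]
eef_rot: [0.0, 0.888, 0.46, 0.001]
ft_force: [-0.1, 0.1, -0.9]
width: 0.0113
```

```bash
python3 - <<'E'
from hk import *
rows([(.5,*hook(4,.083),.226,hyaw(4)),(.5,*hook(4,.083),.192,hyaw(4))])
S=imaging.capture("side");cv2.imwrite("pics/p10.png",cv2.resize(S[100:240,220:360],(600,600),interpolation=cv2.INTER_CUBIC))
E
```

```text
tcp [ 0.7207 -0.0958  0.2266] yaw 0.955 t 23.85 j6 -1.13
0.5 [ 0.03 -7.73  0.05] turn -0.0 dist 7.7
0.5 [ 0.03 -7.74  3.45] turn -0.0 dist 8.5
```

View pics/p10.png

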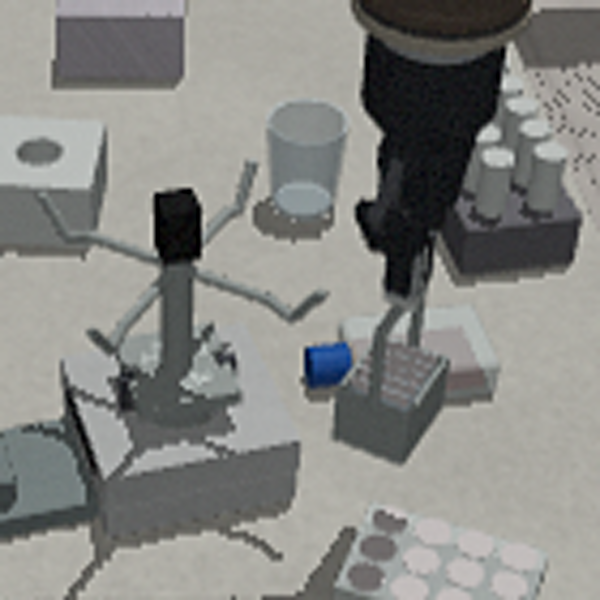

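The basket is held level, its bail window facing the tip of arm 4 at (322,295). Moving in, lowering, releasing.

Request:
carry_out(targets="0.5 0 -1.5 0 0;0.5 0 -3 0 0;0.5 0 -4.5 0 0;0.5 0 -6 0 0;0.5 0 -7.2 0 0;0.5 0 -7.7 0 0;0.5 0 -7.7 0 0;0.5 0 -7.7 0 0")

```text
t: 24.7
eef_pos: [0.658, -0.0511, 0.2257]
eef_rot: [0.0, 0.888, 0.46, 0.0]
ft_force: [0.8, -0.2, -0.5]
width: 0.011
```

Request:
carry_out(targets="0.5 0 0 0.8 0;0.5 0 0 1.6 0;0.5 0 0 2.4 0;0.5 0 0 3 0;0.5 0 0 3.2 0;0.5 0 0 3.2 0")

```text
t: 25.3
eef_pos: [0.6588, -0.0514, 0.1936]
eef_rot: [0.001, 0.888, 0.46, 0.001]
ft_force: [2.0, -2.1, 7.4]
width: 0.011
```

Request:
carry_out(targets="0.5 0 0 -0.1 0;2 0 0 -0.1 0;3.5 0 0 -0.1 0;3.5 0 0 -0.1 0;3.5 0 0 -0.1 0;3.5 0 0 -2 0;3.5 0 0 -5 0;3.5 0 0 -9 0;3.5 0 0 -13 0;3.5 0 0 -13 0")

```text
t: 26.3
eef_pos: [0.6598, -0.0511, 0.3292]
eef_rot: [0.002, 0.888, 0.46, 0.004]
ft_force: [0.4, 0.2, 0.8]
width: 0.035
```

```bash
cat > find.py <<'E'
from hk import *
def comps(I,n,lo=160):
    k,l,st,c=cv2.connectedComponentsWithStats((I.min(2)>lo).astype(np.uint8)); return [(c[i],st[i,4],st[i,2],st[i,3]) for i in range(1,k) if 6<=st[i,4]<60]
def find(name):
    S=imaging.capture("side");T=imaging.capture("top");cv2.imwrite(f"pics/{name}s.png",S);cv2.imwrite(f"pics/{name}t.png",T)
    for z in(.145,.224):
        for a in comps(T,"top"):
            for b in comps(S,"side"):
                p,e=tri(a[0],b[0])
                if e<.004 and abs(p[2]-z)<.008 and .3<p[0]<.8 and -.6<p[1]<.2: print("tab",p.round(4),"e",e.round(4),"top",a[0].round(1),a[1:],"side",b[0].round(1),b[1:])
    for i in range(1,5): print("hook",i,hook(i,.083).round(3),end=" ")
    b=blob(S,*[int(q) for q in proj("side",[*C,.211])],12,0,45);print("\nblock",b, "ball",blob(S,207,177,9,0,45))
    return T,S
E
python3 - <<'E'
from find import *
find("f1");rows([])
E
```

```text
hook 1 [0.638 0.065] hook 2 [0.522 0.045] hook 3 [ 0.542 -0.071] hook 4 [ 0.658 -0.051] 
block (np.float64(260.9766081871345), np.float64(152.3859649122807), np.int32(171)) ball (np.float64(207.40740740740742), np.float64(176.75925925925927), np.int32(54))
tcp [ 0.6578 -0.0509  0.3241] yaw 0.955 t 26.4 j6 -1.08
```

```bash
python3 - <<'E'
from find import *
S=cv2.imread("pics/f1s.png");T=cv2.imread("pics/f1t.png")
for nm,X in(("A",[.419,-.184,.144]),("C",[.579,-.359,.144]),("h4",[.658,-.051,.224])):
    for n,I in(("top",T),("side",S)):
        u,v=proj(n,X);u,v=int(round(u)),int(round(v))
        print(nm,n,(u,v));print(I.min(2)[v-5:v+8,u-8:u+9])
E
```

```text
A top (306, 249)
[[38 39 40 42 49 66 65 66 65 65 66 66 66 66 67 67 67]
 [38 39 38 40 49 62 65 65 66 65 66 65 66 66 65 66 66]
 [37 39 40 54 62 63 65 64 65 65 65 66 65 65 66 67 66]
 [40 39 46 60 65 65 64 64 64 64 65 65 65 66 65 65 65]
 [42 42 46 60 63 63 64 63 64 63 65 64 64 65 65 65 65]
 [42 42 53 60 63 63 62 64 63 64 63 63 65 66 64 65 64]
 [44 44 51 61 63 63 63 63 63 63 63 63 63 64 65 64 64]
 [44 44 51 62 64 63 63 63 63 62 63 64 63 63 63 64 64]
 [43 42 47 61 62 62 63 61 63 63 63 63 62 63 64 64 63]
 [43 45 44 55 62 62 62 61 63 63 63 62 63 64 64 63 63]
 [45 42 43 46 55 61 62 62 61 61 62 62 62 63 63 63 63]
 [43 44 43 41 48 62 61 61 61 62 61 63 63 63 63 63 62]
 [45 44 43 42 44 54 60 60 60 61 61 62 61 61 62 61 62]]
A side (200, 221)
[[159 158 158 160 159 156 158 166  63  92 113 112 115  51  48  58  53]
 [159 162 161 162 159 158 157 166  81  63 112 110 111  51  53  59  59]
 [158 156 159 160 162 160 158 166  95  82 120 123 114  66  54  57  60]
 [157 155 157 160 176 174 174 177 151 160 168 173 136 113  52  56  60]
 [158 158 158 154 186 182 183 185 185 185 186 189 127 110  69  51  58]
 [161 1
[... 3629 characters left out ...]
160 171 188 190 116 150  73 164 166 166 168 164 164 162 161]
 [161 160 157 180 182 182  98  99  99 117 142 164 166 163 160 159 161]
 [156 159 104  93 131 103  99 103 102  98  99 146 164 163 163 158 160]
 [162 165 115  98  99  98 103 110 109 107  84 150 166 165 161 157 157]
 [165 170 116 101 101 101 102 102 101  99  85 152 165 165 163 157 157]
 [166 168 117  99 104 100 100 102 100  99  88 151 165 163 162 158 160]
 [164 166 114 100 103 101 103 101 101  98  84 160 162 163 159 161 163]
 [164 166 118 100 102 104 101 100 103  95  86 149 133 164 161 161 160]
 [162 167 117  98  99 104 100 102 102  99  88 132 117 164 164 163 162]
 [161 166 118 101 100 105 102 101 101  95  88 105  89 166 162 163 161]]
```

The head and lever are unmoved, tabs A and C are where they were, and the hung tab is at hook 4 as predicted. Next is basket C, to hook 1.

```bash
python3 - <<'E'
from h import *
print(tri((367.5,187.5),(270.5,272.9)))
rows([(4,.579,-.3588,.30,1.55),(4,.579,-.3588,.112,1.55)])
E
```

```text
(array([ 0.57884528, -0.35912064,  0.14606556]), np.float64(0.0004138787393507176))
tcp [ 0.6578 -0.0509  0.3241] yaw 0.955 t 26.4 j6 -1.08
4 [-29.69  11.35   2.41] turn -0.595 dist 31.9
4 [-29.71  11.32  21.21] turn -0.595 dist 38.2
```

Request:
carry_out(targets="4 -3 1.1 0 -0.06;4 -7 2.7 0 -0.14;4 -11 4.2 0 -0.22;4 -15 5.7 0 -0.3;4 -19 7.2 0 -0.38;4 -23 8.8 0 -0.46;4 -27 10.3 0 -0.55;4 -29.7 11.3 0 -0.595;4 -29.7 11.3 0 -0.595;4 -29.7 11.3 3 -0.595;4 -29.7 11.3 6 -0.595;4 -29.7 11.3 6 -0.595")

```text
t: 27.6
eef_pos: [0.576, -0.3563, 0.2581]
eef_rot: [-0.004, 0.715, 0.7, -0.001]
ft_force: [-0.9, 1.0, -1.6]
width: 0.0401
```

```bash
python3 - <<'E'
from h import *
rows([(4,.579,-.359,.112,1.55)])
S=imaging.capture("side")
for a in cv2.connectedComponentsWithStats((S[255:300,250:295].min(2)>165).astype(np.uint8))[2:]: print(a[1:].round(1)+ (np.array([250,255]) if a.shape[1]==2 else 0))
E
```

```text
tcp [ 0.576  -0.3563  0.2581] yaw 1.55 t 27.6 j6 -2.15
4 [-0.33  0.41 14.61] turn -0.0 dist 14.6
[[   0    0   45   45 1620]
 [  24   33    1    1    1]
 [  13   34    2    1    2]
 [  21   34    1    1    1]
 [  24   37    1    1    1]
 [  26   37    2    1    2]
 [  12   38    3    1    3]
 [  19   41    1    1    1]
 [  24   41    4    1    4]
 [  12   42    4    1    4]]
[[272.8 274. ]
 [274.  288. ]
 [263.5 289. ]
 [271.  289. ]
 [274.  292. ]
 [276.5 292. ]
 [263.  293. ]
 [269.  296. ]
 [275.5 296. ]
 [263.5 297. ]]
```

Request:
carry_out(targets="4 -0.2 0.2 0 0;4 -0.2 0.2 3 0;4 -0.2 0.2 3 0;4 -0.2 0.2 3 0")

```text
t: 28.05
eef_pos: [0.5805, -0.3606, 0.2344]
eef_rot: [0.0, 0.714, 0.7, 0.0]
ft_force: [0.1, 0.0, 0.9]
width: 0.0399
```

```bash
python3 - <<'E'
from h import *
rows([(4,.579,-.359,.113,1.55)])
E
```

```text
tcp [ 0.5805 -0.3606  0.2344] yaw 1.55 t 28.05 j6 -2.15
4 [ 0.16 -0.15 12.14] turn 0.0 dist 12.1
```

Request:
carry_out(targets="4 0.2 -0.2 3 0;4 0.2 -0.2 7 0;4 0.2 -0.2 10 0;4 0.2 -0.2 11.7 0;4 0.2 -0.2 12.1 0;4 0.2 -0.2 12.1 0;0.5 0.2 -0.2 12.1 0;0.5 0.2 -0.2 12.1 0;0.5 0.2 -0.2 12.1 0;0.5 0.2 -0.2 12.1 0;0.5 0.2 -0.2 12.1 0")

```text
t: 29.15
eef_pos: [0.5791, -0.3589, 0.1141]
eef_rot: [0.001, 0.714, 0.7, 0.0]
ft_force: [-0.0, 2.0, 7.9]
width: 0.011
```

Request:
carry_out(targets="0.5 0 0 -0.5 0;0.5 0 0 -1.5 0;0.5 0 0 -4 0;0.5 0 0 -8 0;0.5 0 0 -12 0;0.5 0 0 -16 0;0.5 0 0 -20 0;0.5 0 0 -24 0;0.5 0 0 -26 0;0.5 0 0 -26 0;0.5 0 0 -26 0")

```text
t: 30.25
eef_pos: [0.5779, -0.3585, 0.3727]
eef_rot: [0.0, 0.714, 0.7, 0.0]
ft_force: [0.6, -0.4, -2.0]
width: 0.0112
```

```bash
python3 - <<'E'
from hk import *
rows([(.5,.76,-.2,.37,2.0),(.5,*hook(1,.17),.37,hyaw(1)),(.5,*hook(1,.16),.37,hyaw(1)),(.5,*hook(1,.083),.226,hyaw(1))])
E
```

```text
tcp [ 0.5779 -0.3585  0.3727] yaw 1.55 t 30.25 j6 -2.15
0.5 [16.22 17.87  0.28] turn -0.45 dist 24.1
0.5 [49.65  9.99  0.26] turn -0.976 dist 50.6
0.5 [48.82  9.43  0.26] turn -0.976 dist 49.7
0.5 [42.45  5.11 14.66] turn -0.976 dist 45.2
```

Request:
carry_out(targets="0.5 3 1 -1 -0.08;0.5 7 2 -2 -0.18;0.5 11.5 3 -2 -0.28;0.5 16 4 -2 -0.38;0.5 20.5 5 -2 -0.48;0.5 25 6 -2 -0.58;0.5 29.5 7 -2 -0.68;0.5 34 7.5 -2 -0.78;0.5 38.5 8 -2 -0.88;0.5 43 9 -2 -0.976;0.5 47 9.4 -2 -0.976;0.5 48.8 9.4 -2 -0.976")

```text
t: 31.45
eef_pos: [0.6817, 0.1309, 0.3902]
eef_rot: [-0.001, 0.302, 0.953, -0.0]
ft_force: [-0.0, -0.7, -2.4]
width: 0.0114
```

Request:
carry_out(targets="0.5 0 0 0 0;0.5 0 0 0 0;0.5 0 0 4 0;0.5 0 0 8 0;0.5 0 0 12 0;0.5 0 0 12 0;0.5 0 0 12 0")

```text
t: 32.15
eef_pos: [0.6823, 0.1261, 0.2728]
eef_rot: [-0.0, 0.304, 0.953, -0.0]
ft_force: [0.6, -0.1, -0.9]
width: 0.0109
```

```bash
python3 - <<'E'
from hk import *
rows([(.5,*hook(1,.16),.226,hyaw(1)),(.5,*hook(1,.083),.226,hyaw(1)),(.5,*hook(1,.083),.1935,hyaw(1))])
E
```

```text
tcp [0.6823 0.1261 0.2728] yaw 2.525 t 32.15 j6 -2.39
0.5 [0.08 0.13 4.68] turn -0.002 dist 4.7
0.5 [ 0.07 -7.57  4.69] turn -0.002 dist 8.9
0.5 [ 0.07 -7.56  7.94] turn -0.002 dist 11.0
```

Request:
carry_out(targets="0.5 0 0.1 2 0;0.5 0 0.1 4 0;0.5 0 0.1 4.7 0;0.5 0 0.1 4.7 0;0.5 0 -1.5 4.7 0;0.5 0 -3 4.7 0;0.5 0 -4.5 4.7 0;0.5 0 -6 4.7 0;0.5 0 -7.2 4.7 0;0.5 0 -7.6 4.7 0;0.5 0 -7.6 4.7 0;0.5 0 -7.6 4.7 0")

```text
t: 33.35
eef_pos: [0.6387, 0.0655, 0.2254]
eef_rot: [0.0, 0.303, 0.953, 0.0]
ft_force: [-0.3, 0.9, -1.4]
width: 0.0109
```

Request:
carry_out(targets="0.5 0 0 0.8 0;0.5 0 0 1.6 0;0.5 0 0 2.4 0;0.5 0 0 3 0;0.5 0 0 3.2 0;0.5 0 0 3.2 0")

```text
t: 33.95
eef_pos: [0.6386, 0.0655, 0.1931]
eef_rot: [0.0, 0.303, 0.953, 0.0]
ft_force: [0.4, 0.0, 2.1]
width: 0.011
```

Contact as for the first. Releasing.

Request:
carry_out(targets="0.5 0 0 0 0;2 0 0 0 0;3.5 0 0 0 0;3.5 0 0 0 0;3.5 0 0 0 0;3.5 0 0 -2 0;3.5 0 0 -5 0;3.5 0 0 -9 0;3.5 0 0 -13 0;3.5 0 0 -13 0")

```text
t: 34.95
eef_pos: [0.6408, 0.0655, 0.3292]
eef_rot: [0.004, 0.303, 0.953, 0.002]
ft_force: [0.4, 1.1, -0.3]
width: 0.0351
```

```bash
python3 - <<'E'
from hk import *
S=imaging.capture("side");T=imaging.capture("top");cv2.imwrite("pics/f2s.png",S);cv2.imwrite("pics/f2t.png",T)
print("block",blob(S,261,152,12,0,45),"ball",blob(S,207,177,9,0,45))
def br(I,u,v,w,lo):
    g=I[v-w:v+w+1,u-w:u+w+1].min(2)>lo;k,l,st,c=cv2.connectedComponentsWithStats(g.astype(np.uint8));return [(c[i].round(1)+[u-w,v-w],st[i,2:]) for i in range(1,k) if st[i,4]>7]
print("A top",br(T,306,249,12,200));print("A side",br(S,200,221,9,172))
rows([(4,.4187,-.1845,.30,1.545-np.pi)])
E
```

```text
block (np.float64(261.0285714285714), np.float64(152.31428571428572), np.int32(175)) ball (np.float64(207.30357142857142), np.float64(176.69642857142858), np.int32(56))
A top [(array([306.4, 248.9]), array([ 4,  8, 29], dtype=int32))]
A side [(array([199.5, 220.7]), array([ 8,  3, 18], dtype=int32))]
tcp [0.6388 0.0654 0.3242] yaw 2.526 t 35.05 j6 -2.47
4 [  3.54 -33.11   2.38] turn 0.981 dist 33.4
```

A is unmoved. It goes to hook 2, which keeps joint 6 well inside its range.

Request:
carry_out(targets="4 0.4 -3.5 0 0.1;4 0.8 -7 0 0.2;4 1.2 -11 0 0.3;4 1.6 -15 0 0.4;4 2 -19 0 0.5;4 2.4 -23 0 0.6;4 2.8 -27 0 0.72;4 3.2 -30 0 0.84;4 3.5 -33.1 0 0.98;4 3.5 -33.1 2.4 0.98;4 3.5 -33.1 2.4 0.98;4 3.5 -33.1 2.4 0.98")

```text
t: 36.25
eef_pos: [0.4183, -0.1843, 0.2987]
eef_rot: [-0.001, 0.716, 0.698, -0.0]
ft_force: [-0.9, 0.2, 0.6]
width: 0.0399
```

```bash
python3 - <<'E'
from h import *
print(tri((306.4,248.9),(199.5,220.7))[0]);rows([(4,.4187,-.1845,.24,1.545),(4,.4187,-.1845,.113,1.545)])
E
```

```text
[ 0.41855507 -0.18469253  0.14575278]
tcp [ 0.4183 -0.1843  0.2987] yaw 1.547 t 36.25 j6 -2.03
4 [-0.03  0.06  5.87] turn 0.002 dist 5.9
4 [-0.04  0.08 18.57] turn 0.002 dist 18.6
```

Request:
carry_out(targets="4 0 0 5 0;4 0 0 10 0;4 0 0 14 0;4 0 0 17 0;4 0 0 18.4 0;4 0 0 18.6 0;4 0 0 18.6 0;0.5 0 0 18.6 0;0.5 0 0 18.6 0;0.5 0 0 18.6 0;0.5 0 0 18.6 0;0.5 0 0 18.6 0")

```text
t: 37.45
eef_pos: [0.4193, -0.1849, 0.1142]
eef_rot: [0.001, 0.716, 0.698, 0.0]
ft_force: [0.3, 2.3, 9.9]
width: 0.0108
```

Request:
carry_out(targets="0.5 0 0 -0.5 0;0.5 0 0 -1.5 0;0.5 0 0 -4 0;0.5 0 0 -8 0;0.5 0 0 -12 0;0.5 0 0 -16 0;0.5 0 0 -20 0;0.5 0 0 -24 0;0.5 0 0 -26 0;0.5 0 0 -26 0;0.5 0 0 -26 0")

```text
t: 38.55
eef_pos: [0.4183, -0.1845, 0.3735]
eef_rot: [0.0, 0.716, 0.698, 0.0]
ft_force: [-0.2, 0.5, -1.4]
width: 0.0107
```

```bash
python3 - <<'E'
from hk import *
rows([(.5,*hook(2,.15),.37,hyaw(2)),(.5,*hook(2,.083),.226,hyaw(2))])
E
```

```text
tcp [ 0.4183 -0.1845  0.3735] yaw 1.546 t 38.55 j6 -2.03
0.5 [26.93  4.25  0.35] turn 0.591 dist 27.3
0.5 [23.2   9.81 14.75] turn 0.591 dist 29.2
```

Request:
carry_out(targets="0.5 3 0.5 0 0.06;0.5 7 1.1 0 0.15;0.5 11 1.7 0 0.24;0.5 15 2.4 0 0.33;0.5 19 3 0 0.42;0.5 23 3.6 0 0.51;0.5 26.9 4.2 0 0.59;0.5 26.9 4.2 0 0.59;0.5 26.9 4.2 4 0.59;0.5 26.9 4.2 8 0.59;0.5 26.9 4.2 10 0.59;0.5 26.9 4.2 10 0.59")

```text
t: 39.75
eef_pos: [0.4647, 0.0826, 0.2698]
eef_rot: [-0.001, 0.888, 0.46, -0.003]
ft_force: [0.3, 0.0, -0.3]
width: 0.0112
```

```bash
python3 - <<'E'
from hk import *
rows([(.5,*hook(2,.15),.226,hyaw(2)),(.5,*hook(2,.083),.226,hyaw(2)),(.5,*hook(2,.083),.193,hyaw(2))])
E
```

```text
tcp [0.4647 0.0826 0.2698] yaw 0.956 t 39.75 j6 -0.84
0.5 [0.27 0.2  4.38] turn 0.001 dist 4.4
0.5 [0.26 6.9  4.35] turn 0.001 dist 8.2
0.5 [0.28 6.92 7.65] turn 0.001 dist 10.3
```

Request:
carry_out(targets="0.5 0.1 0 2 0;0.5 0.1 0 4 0;0.5 0.1 0 4.3 0;0.5 0.1 0 4.3 0;0.5 0.1 0 4.3 0")

```text
t: 40.25
eef_pos: [0.4685, 0.0839, 0.2314]
eef_rot: [0.0, 0.888, 0.46, 0.001]
ft_force: [-0.2, -0.3, -0.9]
width: 0.0107
```

```bash
python3 - <<'E'
from hk import *
rows([(.5,*hook(2,.083),.226,hyaw(2)),(.5,*hook(2,.083),.193,hyaw(2))])
E
```

```text
tcp [0.4685 0.0839 0.2314] yaw 0.956 t 40.25 j6 -0.84
0.5 [-0.09  6.64  0.55] turn 0.001 dist 6.7
0.5 [-0.09  6.63  3.85] turn 0.001 dist 7.7
```

Request:
carry_out(targets="0.5 -0.1 0 0.5 0;0.5 -0.1 1.5 0.5 0;0.5 -0.1 3 0.5 0;0.5 -0.1 4.5 0.5 0;0.5 -0.1 6 0.5 0;0.5 -0.1 6.6 0.5 0;0.5 -0.1 6.6 0.5 0;0.5 -0.1 6.6 0.5 0")

```text
t: 41.05
eef_pos: [0.5209, 0.0451, 0.2251]
eef_rot: [-0.0, 0.888, 0.46, -0.0]
ft_force: [-0.0, -0.3, -1.5]
width: 0.0112
```

Request:
carry_out(targets="0.5 0 0 0.8 0;0.5 0 0 1.6 0;0.5 0 0 2.4 0;0.5 0 0 3 0;0.5 0 0 3.2 0;0.5 0 0 3.2 0")

```text
t: 41.65
eef_pos: [0.5213, 0.0451, 0.193]
eef_rot: [-0.0, 0.888, 0.46, -0.0]
ft_force: [2.0, -1.9, -0.2]
width: 0.0114
```

Request:
carry_out(targets="0.5 0 0 0.1 0;2 0 0 0.1 0;3.5 0 0 0.1 0;3.5 0 0 0.1 0;3.5 0 0 0.1 0;3.5 0 0 -2 0;3.5 0 0 -5 0;3.5 0 0 -9 0;3.5 0 0 -13 0;3.5 0 0 -17 0;3.5 0 0 -17 0")

```text
t: 42.75
eef_pos: [0.5234, 0.0452, 0.3687]
eef_rot: [0.002, 0.888, 0.46, 0.004]
ft_force: [1.4, -0.4, 0.5]
width: 0.0352
```

Request:
carry_out(targets="3.5 4 -1 0 0;3.5 8 -2 0 0;3.5 12 -3 0 0;3.5 16 -4 0 0;3.5 20 -5 0 0;3.5 24 -6 0 0;3.5 28 -7 0 0;3.5 32 -8 0 0;3.5 32 -8 0 0;3.5 32 -8 0 0;3.5 32 -8 0 0;3.5 32 -8 0 0")

```text
t: 43.95
eef_pos: [0.6404, 0.3516, 0.3636]
eef_rot: [0.0, 0.888, 0.46, -0.0]
ft_force: [-0.4, -0.4, -0.7]
width: 0.0349
```

```bash
python3 - <<'E'
from hk import *
S=imaging.capture("side");T=imaging.capture("top");cv2.imwrite("pics/f3s.png",S);cv2.imwrite("pics/f3t.png",T)
print("block",blob(S,261,152,12,0,45),"ball",blob(S,207,177,9,0,45),"ball top",blob(T,*[int(q) for q in proj("top",[.435,.014,.121])],8,0,45));rows([])
for i in(1,2,4): print(i,np.round(proj("top",[*hook(i,.083),.2235]),1),np.round(proj("side",[*hook(i,.083),.2235]),1))
a=cv2.resize(T[140:230,190:290],(480,432),interpolation=cv2.INTER_CUBIC);b=cv2.resize(S[110:200,205:305],(480,432),interpolation=cv2.INTER_CUBIC)
cv2.imwrite("pics/p11.png",np.hstack([a[:,:400],b[:,:400]]) if 0 else cv2.resize(np.hstack([a,b]),(800,360)))
E
```

```text
block (np.float64(260.9942857142857), np.float64(152.46285714285713), np.int32(175)) ball (np.float64(206.85714285714286), np.float64(176.87301587301587), np.int32(63)) ball top (np.float64(233.0), np.float64(244.5), np.int32(60))
tcp [0.6405 0.3517 0.3638] yaw 0.955 t 44.05 j6 -0.49
1 [208.2 164.1] [275.3 134.3]
2 [216.7 209.9] [235.4 140.3]
4 [254.  155.4] [287.8 158.6]
```

View pics/p11.png

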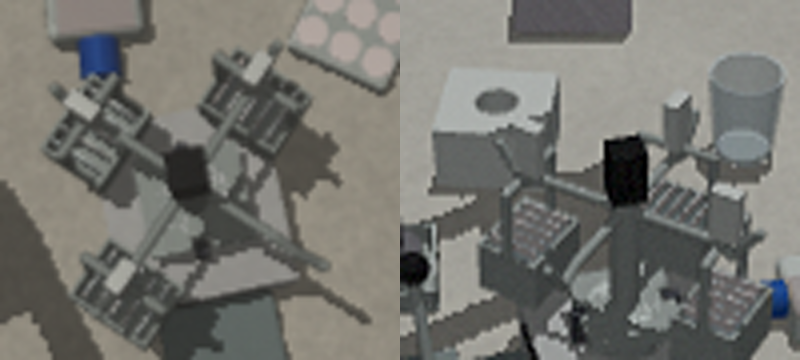

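Three baskets hang, one each on arms 1, 2 and 4. Tab 2 looks slightly inward at (120,275), so I'll measure it.

```bash
python3 - <<'E'
from hk import *
S=imaging.capture("side");T=imaging.capture("top")
for i in(1,2,4):
    u,v=[int(round(q)) for q in proj("top",[*hook(i,.083),.2235])];w=8
    g=T[v-w:v+w+1,u-w:u+w+1].min(2)
    k,l,st,c=cv2.connectedComponentsWithStats((g>185).astype(np.uint8))
    for j in range(1,k):
        if st[j,4]>8:
            p=onz("top",*(c[j]+[u-w,v-w]),.2235);d=p[:2]-C;a=hook(i,1)-C;print(i,st[j],p.round(4),"radial",(d@a).round(4),"tang",(d@[-a[1],a[0]]).round(4))
cv2.imwrite("pics/p12.png",cv2.resize(S[118:188,215:275],(600,700),interpolation=cv2.INTER_CUBIC)[:600])
E
python3 - <<'E'
from hk import *
T=cv2.imread("pics/f3t.png");S=cv2.imread("pics/f3s.png")
for i in(1,2,4):
    u,v=[int(round(q)) for q in proj("top",[*hook(i,.083),.2235])];w=7
    print(i,(u,v));print(T.min(2)[v-w:v+w+1,u-w:u+w+1])
u,v=[int(round(q)) for q in proj("side",[*hook(2,.083),.2235])];print("side2",u,v);print(S.min(2)[v-6:v+18,u-9:u+10])
E
```

```text
1 (208, 164)
[[122 124 123 124 125 121 121 122 119  50  37  37  40  41  39]
 [124 122 122 122 122 121 122 124 121  51  46  76  85  37  36]
 [124 123 125 124 124 125 125 124 119  71  70 117 108 105  43]
 [124 123 112 112 124 123 123 123 122 119 113  90  68  85  98]
 [121 111 113  99 101 122 122 122 124 123 108  98  68  60  88]
 [121 107 103  86  79 103 131 148 110 118  74  87 127 105 108]
 [123 115  83  73  74  90 135 159 151 130  49  59  94 119 117]
 [123 122 107  73  77 113 158 162 160 154 132  78  95 118 101]
 [126 124 122 109  98 159 162 161 161 160 157 145 119  89  84]
 [127 124 124 123 114 126 158 165 162 161 160 159 152 138  62]
 [124 122 123 122 122 115  95 122 163 162 161 160 157 132  75]
 [127 125 125 124 124 116  58  75 106 141 164 161 147  78  69]
 [126 125 123 123 118  78  51  57  67  87 123 154  91  59  71]
 [125 125 123 119  88  51  52  69  83  64  73  87  62  61  63]
 [126 125 123 108 102  90  55  82 108 100  71  61  60  60  60]]
2 (217, 210)
[[112 108 108 117 119  86  55  90 123  63  57  71  98 112 112]
 [106 116 111 100  88  56  73 104  80  69  94 103  71 111 115]
 [
[... 3035 characters left out ...]
  98  94  94  93  91  91  88  83 106  67  53
  144]
 [100  99  99 100  98  84  77  99  94  95  94  94  92  87  85  75  58  60
  143]
 [ 99  96  98 101  99  85  73  99  97  91  94  95  95  87  87  74  71  60
  152]
 [ 97  98  96  99  99  98  82  90 102  93  91  93  96  87  87  73  69  65
  155]
 [ 98  97  99  97  99  98 101  69  60  74  87  92  94  88  89  91  82  63
   79]
 [ 98  97  98  98  96 100  99  83  84  71  70  72  85  88  70 138 124  92
   96]
 [100  99  97  97  97  96 101 128 139  69  63  63  69  70  69  98 110 126
  136]
 [ 98  94  97  97  95 112 127 131 108  65  63  72  78  77  71  75  68  79
  100]
 [ 85  88  87  84  72 156 131 105  66  84  96  97 100  99  98  77  61  60
   75]]
```

```bash
python3 - <<'E'
from hk import *
T=imaging.capture("top")
for i in(1,2,4):
    u,v=[int(round(q)) for q in proj("top",[*hook(i,.083),.2235])];w=7
    k,l,st,c=cv2.connectedComponentsWithStats((T.min(2)[v-w:v+w+1,u-w:u+w+1]>140).astype(np.uint8))
    j=1+np.argmax(st[1:,4])
    m=(l==j).astype(np.uint8); rc=cv2.minAreaRect(cv2.findContours(m,0,1)[0][0])
    p=onz("top",*(c[j]+[u-w,v-w]),.2235);d=p[:2]-C;a=hook(i,1)-C;print(i,st[j],p.round(4),"radial",(d@a).round(4),"tang",(d@[-a[1],a[0]]).round(4),"rect",rc[1])
E
```

```text
1 [ 5  5  8  8 30] [0.634  0.0608 0.2235] radial 0.0775 tang 0.0009 rect (7.600000381469727, 3.799999952316284)
2 [ 7  2  7  8 32] [0.5254 0.0373 0.2235] radial 0.076 tang 0.0044 rect (3.799999952316284, 7.800000190734863)
4 [ 4  5  7  8 32] [ 0.6556 -0.0508  0.2235] radial 0.0812 tang -0.0011 rect (3.882901668548584, 7.765803337097168)
```

All three tabs sit within about 8 mm of their hook points. Part of that is the top camera's roughly 3–4 mm bias in y. They haven't moved between captures, so I'm handing in.

```bash
python3 - <<'E'
from h import *
print(workorder.hand_in(), monitor.get_state()["t"])
E
```

```text
the job is handed in; nothing more can be done
the job is handed in; nothing more can be done
```

The job is handed in at about 44 s of the 210 s allowed. All the steps were carried out, and my last checks found nothing failed. No verdict is reported.

- **Plug:** it stood upright and released in the steel tray when I looked right after placing it; I did not measure it again.
- **Head:** it bottomed at the expected height (TCP z 0.1999 m against about 0.199 m predicted), with both dogs showing in the slots. Its yaw measured about 0.17 rad against 0.18 rad for the drive. Its grip block was in the same place in the last pictures.
- **Lever:** the ball measured within half a pixel of its fully locked place before the first basket was lifted, and within 0.6 pixel at the end.
- **Baskets:** three were present and hang on hooks 4, 1 and 2. In the last view their tabs, 44 mm above the bars, sit about 2, 6 and 8 mm from the hook points. Part of that is the top camera's bias of about 3–4 mm. They did not move between captures.

**Less certain:**
- **Basket on hook 2:** it has the largest offset, and its tab was in shadow in the side view. I could not confirm its bar height there, and the 16-picture limit stopped a closer look.
- **Bystanders:** I did not measure them again, but no move brought the arm or a basket into contact with them.

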